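# Stack a roller hub's rings in the tacking nest and clamp them

## Task

Load the tacking nest with the turned rings of a roller hub. Into its bore go, from the bottom up: the thick flange ring, then every thin-walled spacer ring that lies on the table, then the stop ring, and last the collar ring with its collar upward, each pushed home so that it lies flat on the one below. Then swing the bridge down over the stack, flip the latch's wire bail over the nose at the bridge's end and press the latch lever down until it locks and the bridge is pulled tight; do not disturb the paint marker and the wrench that lie nearby.

Things in the scene. Friction and masses are not known exactly. Their poses are not given: they have to be found in the camera images.
- tack_nest: Fixed welding fixture, steel base plate 100 x 245 x 12 mm carrying a bore of two curved walls. Origin on the table under the bore's axis; z up, +y from the bore to the bridge's hinge, -y to the latch. Hinge cheeks at y 72 to 98 mm, 102 mm high; latch post at y -62 to -84 mm, 90 mm high. 'Inward', 'outward' below: towards, away from the bore.
- nest_bore (a point): Centre of the bore's floor, 12 mm above the table, nest axes. Bore 61 mm wide, mouth 66 mm above the table with a 5 mm 45-degree lead-in. Walls 10 mm thick at +y and -y; at +x and -x open windows 42 mm wide, down to the base plate: fingers closing along the nest's x can lower a ring to the very bottom and open there by 12 mm a side.
- flange_ring: Thick dark steel ring, outside 58 mm, hole 20 mm, 10 mm thick, 0.14 to 0.23 kg; origin at its centre, half way up; z its axis (either way up is the same). Goes lowest: origin 5 mm above the bore's floor.
- spacer_0: Thin-walled steel spacer, outside 58 mm, hole 42 mm, 7 mm thick, 0.07 kg; origin at its centre, half way up; z its axis (either way up is the same). Two to four spacers are present, all alike, in any order: they lie on the flange ring, origins 13.5, 20.5, 27.5, 34.5 mm above the bore's floor.
- spacer_1: as spacer_0 (may be absent)
- spacer_2: as spacer_0 (may be absent)
- spacer_3: as spacer_0 (may be absent)
- stop_ring: Steel ring, outside 58 mm, hole 24 mm (much smaller than a spacer's), 7 mm thick, 0.12 kg; origin at its centre, half way up; z its axis (either way up is the same). Goes on the topmost spacer: origin 13.5 + 7 x (number of spacers) mm above the bore's floor.
- collar_ring: Steel ring: flange 58 mm outside, 7 mm thick, on it a collar 36 mm outside, 10 mm tall; hole 20 mm, 0.19 kg; origin at the centre of the flange's underside, z towards the collar. Goes last, collar up: origin 17 + 7 x (number of spacers) mm above the bore's floor.
- bridge (a joint): Angle of the clamp bridge (rad): 0 level and pulled tight, about 2.04 at the start (leaning back past upright; end stop 2.1). Flat bar 36 x 10 mm, 188 mm long from the hinge, 0.55 kg; a few N push it over. The hinge is damped: once pushed below about 1.5 it sinks shut by itself in 2 to 3 s and rests on a rubber stop at about 0.03.
- bridge_hinge (a point): Axis of the bridge (along the nest's x), 85 mm from the bore's axis (+y), 89 mm above the table. A sprung presser foot, 26 mm wide, under the bridge 85 mm from here sinks onto the collar and yields by itself; its round housing, 28 mm wide, stands 34 mm out of the upper side.
- bridge_end (a point): Centre of the bridge's free end, 186 mm from the hinge, half way through its thickness. At the start it stands some 250 mm above the table, outward of the hinge; push it from its outer side (nest +y) inward.
- keeper_seat (a point): Seat of the bail on the bridge, moving with it; nest axes when shut. At the bridge's end an upturned nose, 20 mm wide, 8 mm thick, 10 mm high; this point is 3 mm inward of the nose's inner face and 3 mm above the bridge, where the bail's bar comes to lie. Bridge shut: 92 mm from the bore's axis (-y), 97 mm above the table.
- bail_bar (a point): Middle of the cross-bar (6 mm thick, along the nest's x) of the wire bail: a U with arms 32 mm apart, 52 mm long, hung on the lever's crank. It turns easily, stays put near upright and, tipped inward more than about 25 degrees from upright, falls onto the bridge astride the nose: it is then hooked, and pressing the lever draws the bar against the nose.
- bail_tab (a point): Middle of the flat finger tab (24 mm wide, 4 mm thick, 30 mm long) beyond the bail's cross-bar; this point is 20 mm from the bar. At the start the tab stands about upright, 130 mm from the bore's axis (-y), 143 mm above the table, inward of and higher than the lever's upper end; push it inward (+y).
- bail (a joint): angle of the bail against the lever (rad): 0 when latched, about 2.45 at the start
- lever (a joint): Latch lever (rad): 0 pressed fully down and locked (handle slopes 45 degrees down and outward, nest -y), about 1.84 at the start (handle 60 degrees above level, leaning outward). Stays where it is left. With the bail hooked it takes about 3 N at the grip; dead centre is 0.14 rad before 0, past it the latch holds itself.
- lever_pivot (a point): the lever's axis (along the nest's x), 110 mm from the bore's axis (-y), 64 mm above the table
- lever_grip (a point): Middle of the lever's black round grip (14 mm thick, 35 mm long), 48 mm from the lever's axis; the handle ends 62 mm from the axis. Swings outward and down on a circle in the nest's y-z plane.
- paint_marker: red and white paint marker lying to the left of the nest, 126 mm long, 18 mm thick; origin under its middle; leave alone
- wrench: combination wrench lying behind the nest, 203 mm long, 10 mm thick; origin under its middle; leave alone
There are look-alikes about, which are no part of the job. Leave any blue look-alike of the collar_ring alone.

How it is judged:
By the outcome, as a careful person would: the job done as asked, in the order asked, and still so for the second after the job is handed in, with the robot touching nothing.
Of spacer_0, spacer_1, spacer_2, spacer_3 only 2 to 4 are there at a start; the rules pass over those that are not, and their reading is None.
At some moment in a run one of stop_ring, collar_ring may be knocked a few centimetres aside while the robot is not near it.
Once in a run the grip may slacken for a moment while it holds something.
It also fails if it takes over 210 s, if anything falls off the work surface, if the arm or the gripper's body presses on something with over 40 N, if the wrist force passes 120 N, or if a joint passes its speed limit or range.

## Robot

A 6-joint arm with a two-finger parallel gripper is mounted at the origin on a cart in front of the work surface, level with it; the furniture and walls round the work are solid. World frame = base frame: x ahead of the robot, y to its left, z up, the work surface at z = 0. Lengths are in mm, angles in rad, forces in N, time in s.
With the tool pointing down it reaches from about 350 to 875 mm from the base axis. Payload 4.2 kg.
Tool frame: the origin (TCP) lies midway between the tips of the shut fingers; the grasp point (between the pads) lies 19 mm behind it (arm.grip_point_offset is the z of the grasp point in the tool frame, in mm); z points along the fingers, x is the direction in which the jaws open and shut, and the axes are right-handed (so a half turn about z gives the same grasp; the last joint's range is limited). The gripper opens to 85 mm and grips with 20 to 120 N. Pads are 22 mm wide; open, the fingers measure 114 mm over their backs; the gripper's body (76 mm by 85 mm) begins 54 mm behind the grasp point. The pads swing forward as they close: fully open they stand 13 mm farther back than shut.
Start: joints at [-0.968, 0.385, 0.008, 0, -1.194, -0.259], TCP at [210.682, -588.398, 231.312] pointing down, gripper open.
Joint ranges: [-3.14, 3.14], [-1.21, 2.06], [-1.07, 1.41], [-3.16, 2.05], [-2.99, -0.16], [-3.1, 3.1]. Speed limits (rad/s): [2.79, 2.79, 3.14, 3.14, 3.14, 3.14].

## Interface

Orientations are given as a unit quaternion [x, y, z, w].
In Python, from bench import arm gives the robot as it stands.
- The arm moves only by the shell command python3 -m jog 'ROWS'. ROWS is JSON, a list of rows, each an object of numbers: "hand": the finger opening in mm, from 0 to 85.4; "dx", "dy", "dz": the shift along the tool's x, y, z in mm; "rx", "ry", "rz": the turn, a rotation vector about the tool's x, y, z in rad. A call has 1 to 5 rows; each row shifts and turns the commanded pose from where the row before left it, along the tool's axes as they then stand; what a row does not reach is not made up. A row lasts 1/12 s, in which the tool goes at most 41.7 mm and 7.16 degrees, less where a joint would pass 70% of its speed; a pose out of reach is approached as far as the arm can. A call with a gripper value outside its range is refused whole. The fingers move at their own pace and stop on an object; the grip force is fixed at half the most. Time passes only in rows, so rows that do not move let the fingers close. It gives the time, the measured TCP pose, the force and the opening at its end, in the units of the state.
- arm.read_state(): the state, without advancing time (a new reading comes with each control period).
- arm.get_image(name): name is "scene" or "top" or "wrist"; returns a dict with "img" (400x640x3 uint8, red, green, blue), "depth" (400x640 float32, mm along the optical axis (not along the pixel's ray), 0 where there is no reading), "intrinsics" (3x3 intrinsics, pixels), "R" (3x3) and "t" (3): a world point X has camera coordinates R X + t; the wrist camera has in their place "T_tool_cam" (4x4, takes a point from camera to tool coordinates, whose origin is the TCP and whose axes are the tool frame's). Camera axes: x right, y down, z forward; pixel columns grow to the right and rows downward; lengths in mm; the calibration is good to about 2 mm. A picture is of the moment at which its call begins: read the wrist's pose just before it.
- arm.job_done(): hands the job in, once; it reports no verdict.
The state is a dict: "clock": time; "joints": joint angles; "joint_vel": joint speeds; "joint_efforts": joint torques, N m; "position": TCP position; "ee_rot": TCP orientation; "contact_force": force on the tool from outside, world axes, zero at the start; "wrist_torque": the same for the moment, N m; "gripper_width": finger opening in mm.
Only numpy, scipy, OpenCV 4.12 (cv2) and the standard library are available. Lean on these libraries where they do the work, as an engineer would, in place of code of your own. Each camera call takes 0.05 s, during which the arm holds its last target.

## Working session

There is one attempt and no reset: what is moved stays moved. The work goes in short steps, Python scripts to look and compute and a shell command to move; the robot and the scene stay as the last step left them, time stands still between calls to the robot, and variables do not carry over. Pictures are saved under pics/ and viewed, and the job is handed in when it is done.

```bash
ls; mkdir -p pics; python3 - <<'E'
from bench import arm
import cv2,numpy as np
print(arm.read_state()); print(arm.grip_point_offset)
for n in ["scene","top","wrist"]:
    d=arm.get_image(n); cv2.imwrite(f"pics/{n}0.png",d["img"][:,:,::-1])
    print(n,d["intrinsics"].tolist(),*( [d["R"].tolist(),d["t"].tolist()] if "R" in d else [d["T_tool_cam"].tolist()]))
E
```

```text
pics
{'clock': 0.0, 'joints': array([-9.68420912e-01,  3.85584101e-01,  6.63366206e-03, -5.18441618e-04,
       -1.19401187e+00, -2.58600825e-01]), 'joint_vel': array([ 4.93820360e-04, -8.49225013e-05,  1.08641280e-03,  1.29053153e-04,
        2.85336591e-04, -7.12035318e-05]), 'joint_efforts': array([ 5.26047425e-04, -3.92287660e+01,  1.88409108e+01,  4.18636233e+00,
       -4.60029056e-03, -2.75207334e-06]), 'position': array([ 210.47804264, -587.87129465,  230.20514644]), 'ee_rot': array([ 5.75819439e-01,  8.17576139e-01,  6.02264775e-04, -9.31772608e-04]), 'contact_force': array([-0.22530494, -0.74459257,  0.36435691]), 'wrist_torque': array([ 0.02411114, -0.03168819, -0.01725992]), 'gripper_width': 85.18056871396197}
-18.700000000000003
scene [[519.4897540160426, 0.0, 314.0836915773535], [0.0, 519.4897540160426, 198.18487884217237], [0.0, 0.0, 1.0]] [[-0.6757060107234547, -0.7371607194572285, -0.003932017484151391], [-0.537221106200538, 0.49607321456965603, -0.6821325742399333], [0.5047919077450277, -0.45880871774175047, -0.7312179499980193]] [313.99933968943554, 402.16650506974736, 1549.2451509424832]
top [[514.1078466856329, 0.0, 306.2228564364312], [0.0, 514.1078466856329, 204.94052520283887], [0.0, 0.0, 1.0]] [[0.017847966117917554, -0.9997193634578131, 0.015577048274899426], [-0.9859304401578863, -0.020187259150654904, -0.16593264217163908], [0.16620053331903178, -0.012396325886696308, -0.9860140535656579]] [-77.83516482260313, 562.9562809912637, 1370.4054634836093]
wrist [[342.8660896727548, 0.0, 318.83569340305075], [0.0, 342.8660896727548, 193.27431622766207], [0.0, 0.0, 1.0]] [[0.9999998700338335, -0.00023288820095823814, 0.0004535365496896914, -0.20561411469333102], [8.962896555807377e-05, 0.9560235718089115, 0.29328982613172844, -74.88352869472901], [-0.0005018953721473597, -0.2932897473639623, 0.9560234684317215, -141.5867105516463], [0.0, 0.0, 0.0, 1.0]]
```

View pics/scene0.png

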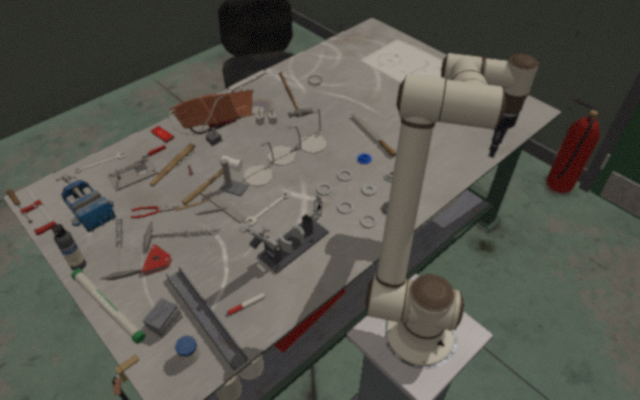

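View pics/top0.png

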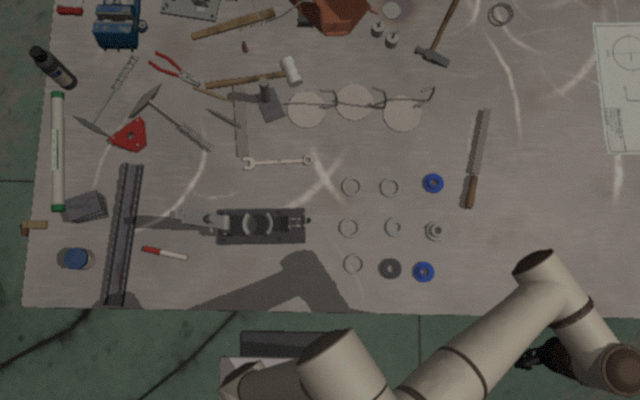

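View pics/wrist0.png

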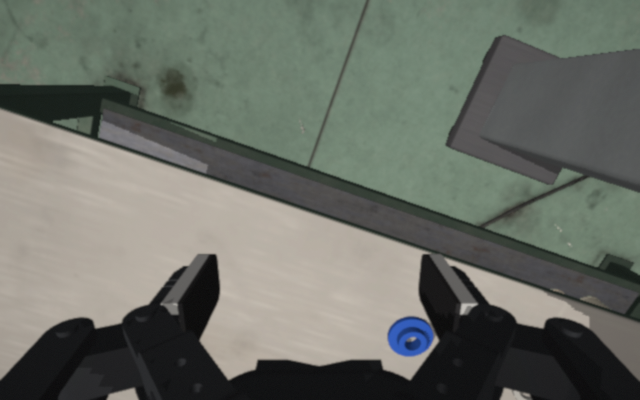

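```bash
cat > h.py <<'E'
from bench import arm
import cv2,numpy as np
from scipy.spatial.transform import Rotation as Ro
def save(img,name,crop=None,s=1):
    if crop: x0,y0,x1,y1=crop; img=img[y0:y1,x0:x1]
    img=cv2.resize(img,None,fx=s,fy=s,interpolation=cv2.INTER_CUBIC)
    cv2.imwrite("pics/"+name,img[:,:,::-1])
def cloud(name):
    """returns img, HxWx3 world pts"""
    st=arm.read_state(); d=arm.get_image(name); z=d["depth"]; K=d["intrinsics"]
    v,u=np.indices(z.shape); P=np.stack([(u-K[0,2])/K[0,0]*z,(v-K[1,2])/K[1,1]*z,z],-1)
    if "R" in d: W=(P-d["t"])@d["R"]
    else:
        T=d["T_tool_cam"]; W=P@T[:3,:3].T+T[:3,3]
        W=Ro.from_quat(st["ee_rot"]).apply(W.reshape(-1,3)).reshape(W.shape)+st["position"]
    W[z==0]=np.nan
    return d["img"],W,d
E
python3 - <<'E'
from h import *
img,W,d=cloud("top")
save(img,"top_rings.png",(320,165,460,290),5)
save(img,"top_nest.png",(190,150,330,260),5)
for u,v in [(350,186),(388,187),(348,228),(392,227),(353,263),(390,268),(433,231),(432,183),(423,271)]:
    p=W[v-8:v+9,u-8:u+9].reshape(-1,3); q=p[p[:,2]>np.nanmin(p[:,2])+4] 
    print(u,v,np.round(W[v,u]), np.round(np.nanmedian(p,0)),round(np.nanmax(p[:,2]),1))
E
```

```text
350 186 [ 631. -193.   -2.] [ 630. -192.    1.] 13.4
388 187 [ 630. -302.   -3.] [ 630. -302.    2.] 15.8
348 228 [ 508. -187.    2.] [ 508. -187.    1.] 14.3
392 227 [ 514. -313.   -5.] [ 514. -311.    4.] 15.5
353 263 [ 410. -202.    1.] [ 410. -202.    2.] 14.9
390 268 [ 398. -305.    4.] [ 398. -304.    9.] 18.0
433 231 [ 504. -426.    9.] [ 504. -426.    7.] 24.2
432 183 [ 643. -428.    4.] [ 642. -426.    8.] 22.7
423 271 [ 392. -399.   -5.] [ 391. -397.    8.] 24.8
```

View pics/top_rings.png

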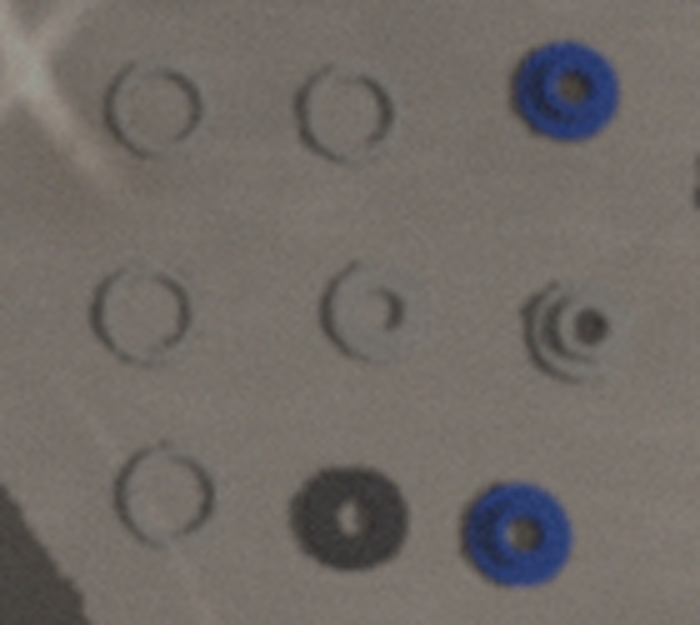

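View pics/top_nest.png

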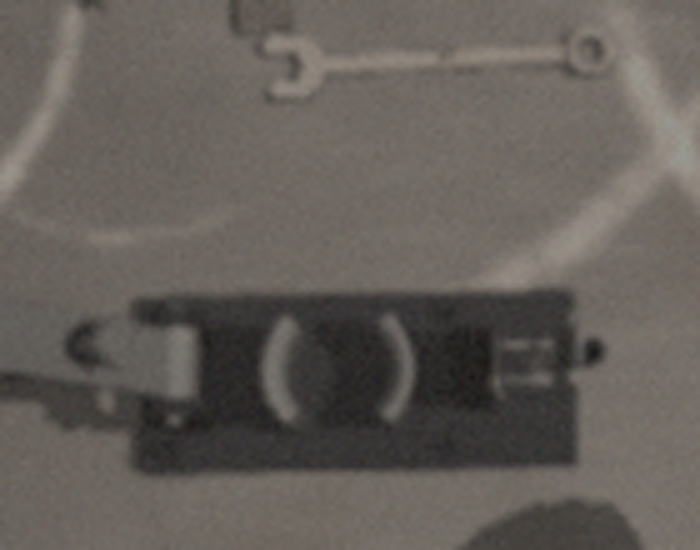

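```bash
python3 - <<'E'
from h import *
img,W,d=cloud("top")
u0,v0,u1,v1=190,195,330,255
Q=W[v0:v1,u0:u1].reshape(-1,3)
for lo,hi in [(5,25),(55,75),(80,100),(100,160),(160,270)]:
    q=Q[(Q[:,2]>lo)&(Q[:,2]<hi)]
    print(lo,hi,len(q),np.round(q.min(0)),np.round(q.max(0)),np.round(q.mean(0)))
q=Q[(Q[:,2]>58)&(Q[:,2]<72)]
q=q[abs(q[:,1]-70)<60]
for p in q[::8]: print(np.round(p))
# base plate mask px
m=(W[...,2]>5)&(W[...,2]<30); m[:v0]=0;m[v1:]=0;m[:,:u0]=0;m[:,u1:]=0
pts=W[m][:,:2].astype(np.float32); print(cv2.minAreaRect(pts))
# ring centres: pts above 4
E
```

```text
5 25 2509 [ 427. -134.    5.] [601. 257.  24.] [508.  54.  12.]
55 75 259 [478. -59.  55.] [537. 159.  74.] [510.  35.  66.]
80 100 244 [475. -59.  80.] [539. 162. 100.] [508.  60.  91.]
100 160 292 [478. -77. 100.] [534. 228. 160.] [505. 110. 122.]
160 270 335 [486. 157. 161.] [522. 217. 215.] [504. 192. 186.]
[537.  39.  66.]
[531.  99.  63.]
[532.  34.  66.]
[529.  33.  66.]
[526.  31.  64.]
[523.  31.  65.]
[521.  31.  63.]
[518.  31.  63.]
[515.  30.  65.]
[513.  31.  60.]
[510.  30.  65.]
[507.  30.  69.]
[504.  30.  68.]
[502.  25.  62.]
[499.  27.  65.]
[496.  27.  68.]
[494.  27.  61.]
[487.  97.  66.]
[488.  32.  66.]
[485.  32.  67.]
((513.3675537109375, 62.281097412109375), (168.20144653320312, 390.56494140625), 1.213971734046936)
```

```bash
cat >> h.py <<'E'
def plan(xyz,yaw=np.pi,rows=None):
    """rows (tool axes) to tool-down pose, tool x at angle yaw in world"""
    st=arm.read_state(); p=st["position"].copy(); R=Ro.from_quat(st["ee_rot"])
    Rt=Ro.from_matrix(np.array([[np.cos(yaw),np.sin(yaw),0],[np.sin(yaw),-np.cos(yaw),0],[0,0,-1]]))
    rv=(R.inv()*Rt).as_rotvec(); d=np.array(xyz)-p
    n=rows or int(max(np.ceil(np.linalg.norm(d)/40),np.ceil(np.linalg.norm(rv)/.12),1))
    print("n",n,"rot/row",np.round(rv/n,4))
    for i in range(n):
        print(np.round(R.inv().apply(d/n),1).tolist()); R=R*Ro.from_rotvec(rv/n)
E
python3 - <<'E'
from h import *
plan([500,-310,330])
E
```

```text
n 11 rot/row [ 0.000e+00 -1.000e-04 -1.115e-01]
[14.9, 33.3, -9.0]
[11.2, 34.7, -9.0]
[7.2, 35.8, -9.0]
[3.2, 36.4, -9.0]
[-0.9, 36.5, -9.0]
[-4.9, 36.2, -9.0]
[-8.9, 35.4, -9.0]
[-12.8, 34.2, -9.0]
[-16.5, 32.5, -9.0]
[-20.1, 30.5, -9.0]
[-23.3, 28.1, -9.0]
```

```bash
python3 -m jog '[{"dx":15,"dy":33,"dz":-9,"rz":-0.1115,"hand":85},{"dx":11,"dy":35,"dz":-9,"rz":-0.1115},{"dx":7,"dy":36,"dz":-9,"rz":-0.1115},{"dx":3,"dy":36,"dz":-9,"rz":-0.1115},{"dx":-1,"dy":36.5,"dz":-9,"rz":-0.1115}]'
python3 -m jog '[{"dx":-5,"dy":36,"dz":-9,"rz":-0.1115},{"dx":-9,"dy":35,"dz":-9,"rz":-0.1115},{"dx":-13,"dy":34,"dz":-9,"rz":-0.1115},{"dx":-16,"dy":32,"dz":-9,"rz":-0.1115},{"dx":-20,"dy":30,"dz":-9,"rz":-0.1115}]'
python3 -m jog '[{"dx":-23,"dy":28,"dz":-9,"rz":-0.1115},{"dx":0},{"dx":0}]'
python3 - <<'E'
from h import *
img,W,d=cloud("wrist"); save(img,"w1.png")
print(Ro.from_quat(arm.read_state()["ee_rot"]).as_matrix().round(3).tolist())
E
```

```text
[[-0.337, 0.942, -0.0], [0.942, 0.337, 0.001], [0.001, -0.0, -1.0]]$[0]: bad value
$[0]: bad value
$[0]: bad value
```

View pics/w1.png

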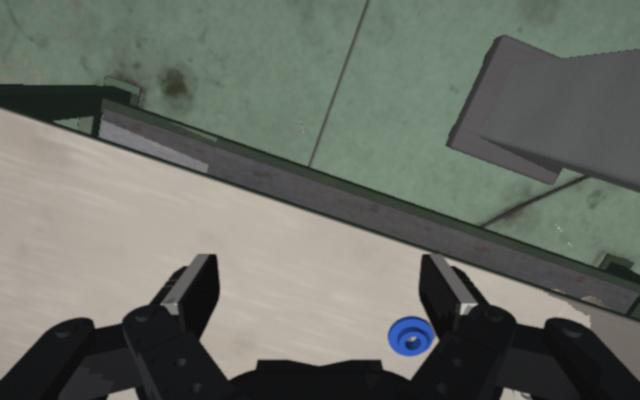

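```bash
python3 -m jog '[{"hand":85,"dx":15,"dy":33,"dz":-9,"rx":0,"ry":0,"rz":-0.1115}]'; python3 -m jog '[{"hand":85,"dx":11,"dy":35,"dz":-9,"rz":-0.1115}]'
```

```text
clock: 0.38
position: [233.7, -564.5, 237.7]
ee_rot: [0.531, 0.847, 0.001, -0.002]
contact_force: [1.3, -1.1, -0.7]
gripper_width: 84.8$[0]: bad value
```

```bash
python3 -m jog --help | head -40
```

```text
invalid input: not JSON, or not a number
```

```bash
python3 -m jog '[{"hand":85,"dx":11,"dy":35,"dz":-9,"rx":0,"ry":0,"rz":-0.1115},{"hand":85,"dx":7,"dy":36,"dz":-9,"rx":0,"ry":0,"rz":-0.1115},{"hand":85,"dx":3,"dy":36,"dz":-9,"rx":0,"ry":0,"rz":-0.1115},{"hand":85,"dx":-1,"dy":36.5,"dz":-9,"rx":0,"ry":0,"rz":-0.1115},{"hand":85,"dx":-5,"dy":36,"dz":-9,"rx":0,"ry":0,"rz":-0.1115}]'
python3 -m jog '[{"hand":85,"dx":-9,"dy":35,"dz":-9,"rx":0,"ry":0,"rz":-0.1115},{"hand":85,"dx":-13,"dy":34,"dz":-9,"rx":0,"ry":0,"rz":-0.1115},{"hand":85,"dx":-16,"dy":32,"dz":-9,"rx":0,"ry":0,"rz":-0.1115},{"hand":85,"dx":-20,"dy":30,"dz":-9,"rx":0,"ry":0,"rz":-0.1115},{"hand":85,"dx":-23,"dy":28,"dz":-9,"rx":0,"ry":0,"rz":-0.1115}]'
python3 -m jog '[{"hand":85,"dx":0,"dy":0,"dz":0,"rx":0,"ry":0,"rz":0},{"hand":85,"dx":0,"dy":0,"dz":0,"rx":0,"ry":0,"rz":0}]'
python3 - <<'E'
from h import *
img,W,d=cloud("wrist"); save(img,"w1.png")
print(Ro.from_quat(arm.read_state()["ee_rot"]).as_matrix().round(3).tolist())
E
```

```text
clock: 0.8
position: [369.6, -436.0, 285.9]
ee_rot: [0.273, 0.962, 0.0, 0.0]
contact_force: [0.8, -1.0, 0.1]
gripper_width: 85.0
clock: 1.22
position: [500.0, -310.9, 331.0]
ee_rot: [-0.003, 1.0, -0.0, 0.0]
contact_force: [0.1, -0.8, -0.6]
gripper_width: 84.7
clock: 1.38
position: [500.4, -310.9, 330.5]
ee_rot: [-0.001, 1.0, -0.0, 0.0]
contact_force: [-0.7, 0.8, 0.4]
gripper_width: 85.1
[[-1.0, -0.0, -0.001], [-0.0, 1.0, 0.0], [0.001, 0.0, -1.0]]
```

View pics/w1.png

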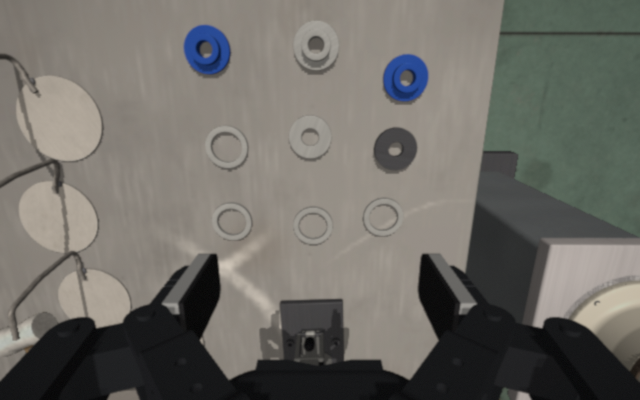

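```bash
cat >> h.py <<'E'
def warp(z,xr,yr,s=2.0,name="wrist",hz=None):
    """orthographic plane image at height z; px=(y-yr0)*s cols , (x-xr0)*s rows"""
    st=arm.read_state(); d=arm.get_image(name); K=d["intrinsics"]
    if "R" in d: R,t=d["R"],d["t"]
    else:
        T=d["T_tool_cam"]; A=Ro.from_quat(st["ee_rot"]).as_matrix()@T[:3,:3]; c=st["position"]+Ro.from_quat(st["ee_rot"]).apply(T[:3,3])
        R=A.T; t=-R@c
    ys,xs=np.meshgrid(np.arange(yr[0],yr[1],1/s),np.arange(xr[0],xr[1],1/s))
    P=np.stack([xs,ys,np.full_like(xs,z)],-1)@R.T+t
    u=(P[...,0]/P[...,2]*K[0,0]+K[0,2]).astype(np.float32); v=(P[...,1]/P[...,2]*K[1,1]+K[1,2]).astype(np.float32)
    return cv2.remap(d["img"],u,v,cv2.INTER_LINEAR)
def circ(im,xr,yr,s,r,p2=14,near=None):
    g=cv2.GaussianBlur(cv2.cvtColor(im,cv2.COLOR_RGB2GRAY),(5,5),1)
    c=cv2.HoughCircles(g,cv2.HOUGH_GRADIENT_ALT if 0 else cv2.HOUGH_GRADIENT,1,40*s,param1=60,param2=p2,minRadius=int((r-2)*s),maxRadius=int((r+2)*s))
    return [] if c is None else [(round(xr[0]+b/s,1),round(yr[0]+a/s,1),round(q/s,1)) for a,b,q in c[0]]
E
python3 - <<'E'
from h import *
xr,yr,s=(360,680),(-480,-150),2
im=warp(7,xr,yr,s); cs=circ(im,xr,yr,s,29); print(cs)
for x,y,r in cs: cv2.circle(im,(int((y-yr[0])*s),int((x-xr[0])*s)),int(r*s),(255,0,0),1)
save(im,"warp1.png",s=.9)
xr,yr,s=(460,560),(-40,170),3
im=warp(66,xr,yr,s); save(im,"warpn.png")
E
```

```text
[(np.float32(641.8), np.float32(-430.8), np.float32(29.6)), (np.float32(627.8), np.float32(-308.8), np.float32(28.6)), (np.float32(628.2), np.float32(-199.2), np.float32(28.3)), (np.float32(406.2), np.float32(-207.2), np.float32(28.5)), (np.float32(397.2), np.float32(-305.2), np.float32(30.7)), (np.float32(389.2), np.float32(-396.8), np.float32(30.2)), (np.float32(504.8), np.float32(-436.8), np.float32(28.2)), (np.float32(512.8), np.float32(-321.8), np.float32(27.9))]
```

View pics/warp1.png

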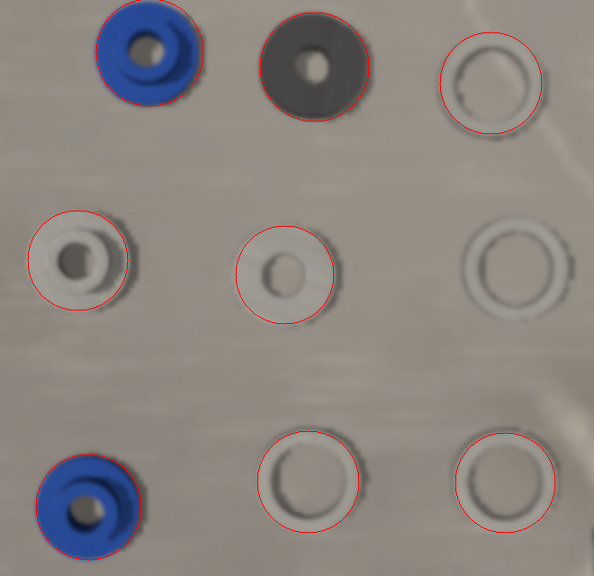

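```bash
python3 -m jog '[{"hand":85,"dx":34.4,"dy":1.9,"dz":20,"rx":0,"ry":0,"rz":0},{"hand":85,"dx":34.4,"dy":1.9,"dz":20,"rx":0,"ry":0,"rz":0},{"hand":85,"dx":34.4,"dy":1.9,"dz":20,"rx":0,"ry":0,"rz":0},{"hand":85,"dx":0,"dy":0,"dz":40,"rx":0,"ry":0,"rz":0},{"hand":85,"dx":0,"dy":0,"dz":40,"rx":0,"ry":0,"rz":0}]'
python3 -m jog '[{"hand":85,"dx":0,"dy":0,"dz":40,"rx":0,"ry":0,"rz":0},{"hand":85,"dx":0,"dy":0,"dz":40,"rx":0,"ry":0,"rz":0},{"hand":85,"dx":0,"dy":0,"dz":40,"rx":0,"ry":0,"rz":0},{"hand":85,"dx":0,"dy":0,"dz":30,"rx":0,"ry":0,"rz":0},{"hand":85,"dx":0,"dy":0,"dz":0,"rx":0,"ry":0,"rz":0}]'
python3 - <<'E'
from h import *
p=arm.read_state()["position"]; print(p)
xr,yr,s=(340,460),(-370,-250),4
im=warp(10,xr,yr,s); print(circ(im,xr,yr,s,29)); save(im,"f1.png")
E
```

```text
clock: 1.95
position: [393.8, -307.8, 191.2]
ee_rot: [0.002, 1.0, -0.001, 0.003]
contact_force: [1.6, -0.9, -1.0]
gripper_width: 84.9
clock: 2.37
position: [390.2, -305.6, 34.7]
ee_rot: [0.002, 1.0, 0.003, -0.006]
contact_force: [-0.8, 0.3, -0.1]
gripper_width: 84.7
[ 390.24617473 -305.5645311    34.73739623]
[(np.float32(396.6), np.float32(-310.1), np.float32(27.8))]
```

View pics/f1.png

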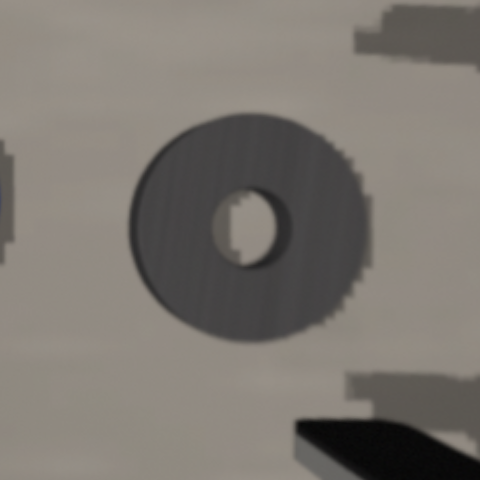

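```bash
python3 -m jog '[{"hand":85,"dx":0,"dy":0,"dz":0,"rx":0,"ry":0,"rz":0},{"hand":85,"dx":0,"dy":0,"dz":0,"rx":0,"ry":0,"rz":0}]'
```

```text
clock: 2.58
position: [397.3, -307.7, 42.5]
ee_rot: [0.0, 1.0, -0.001, 0.002]
contact_force: [0.1, 0.6, 0.3]
gripper_width: 85.2
```

```bash
python3 -m jog '[{"hand":85,"dx":0,"dy":0,"dz":0,"rx":0,"ry":0,"rz":0},{"hand":85,"dx":0,"dy":0,"dz":0,"rx":0,"ry":0,"rz":0}]'
python3 - <<'E'
from h import *
for i in range(3):
    print(arm.read_state()["position"])
    xr,yr,s=(340,460),(-370,-250),4
    im=warp(10,xr,yr,s); print(circ(im,xr,yr,s,29)); save(im,"f2.png")
E
```

```text
clock: 2.75
position: [397.0, -307.1, 42.3]
ee_rot: [0.0, 1.0, -0.001, 0.002]
contact_force: [0.5, -0.2, -0.4]
gripper_width: 84.9
[ 397.01434822 -307.13363292   42.28957097]
[(np.float32(398.6), np.float32(-307.9), np.float32(30.6))]
[ 396.78286039 -306.97276226   41.95619974]
[(np.float32(396.6), np.float32(-310.6), np.float32(27.2))]
[ 396.55278184 -306.85275067   41.63173565]
[(np.float32(398.6), np.float32(-307.9), np.float32(30.6))]
```

View pics/f2.png

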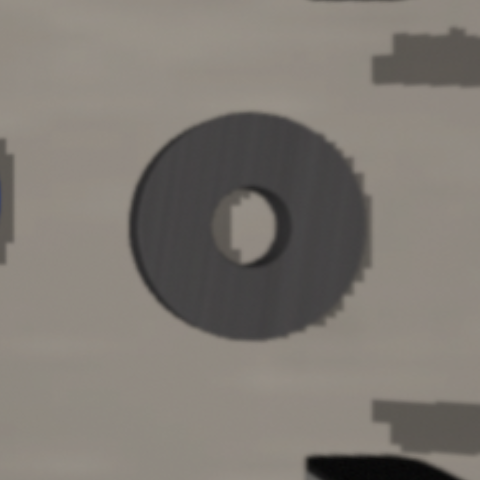

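```bash
python3 -m jog '[{"hand":85,"dx":0,"dy":0,"dz":20,"rx":0,"ry":0,"rz":0},{"hand":85,"dx":0,"dy":0,"dz":16,"rx":0,"ry":0,"rz":0},{"hand":85,"dx":0,"dy":0,"dz":7,"rx":0,"ry":0,"rz":0},{"hand":85,"dx":0,"dy":0,"dz":0,"rx":0,"ry":0,"rz":0},{"hand":85,"dx":0,"dy":0,"dz":0,"rx":0,"ry":0,"rz":0}]'
python3 -m jog '[{"hand":40,"dx":0,"dy":0,"dz":0,"rx":0,"ry":0,"rz":0},{"hand":40,"dx":0,"dy":0,"dz":0,"rx":0,"ry":0,"rz":0},{"hand":40,"dx":0,"dy":0,"dz":0,"rx":0,"ry":0,"rz":0},{"hand":40,"dx":0,"dy":0,"dz":0,"rx":0,"ry":0,"rz":0}]'
```

```text
clock: 3.32
position: [396.0, -306.7, -2.6]
ee_rot: [0.0, 1.0, -0.0, -0.0]
contact_force: [0.6, 0.9, 0.1]
gripper_width: 84.8
clock: 3.65
position: [396.6, -306.9, -1.1]
ee_rot: [-0.0, 1.0, -0.0, 0.001]
contact_force: [0.0, 0.7, 7.1]
gripper_width: 55.3
```

```bash
python3 -m jog '[{"hand":40,"dx":0,"dy":0,"dz":-10,"rx":0,"ry":0,"rz":0},{"hand":40,"dx":0,"dy":0,"dz":-25,"rx":0,"ry":0,"rz":0},{"hand":40,"dx":0,"dy":0,"dz":-38,"rx":0,"ry":0,"rz":0},{"hand":40,"dx":0,"dy":0,"dz":-38,"rx":0,"ry":0,"rz":0},{"hand":40,"dx":0,"dy":0,"dz":-38,"rx":0,"ry":0,"rz":0}]'
python3 -m jog '[{"hand":40,"dx":-12,"dy":32,"dz":-20,"rx":0,"ry":0,"rz":0},{"hand":40,"dx":-12,"dy":34,"dz":-20,"rx":0,"ry":0,"rz":0},{"hand":40,"dx":-12,"dy":34,"dz":-20,"rx":0,"ry":0,"rz":0},{"hand":40,"dx":-12,"dy":34,"dz":-20,"rx":0,"ry":0,"rz":0},{"hand":40,"dx":-12,"dy":34,"dz":-20,"rx":0,"ry":0,"rz":0}]'
python3 -m jog '[{"hand":40,"dx":-12,"dy":34,"dz":0,"rx":0,"ry":0,"rz":0},{"hand":40,"dx":-12,"dy":34,"dz":0,"rx":0,"ry":0,"rz":0},{"hand":40,"dx":-12,"dy":34,"dz":0,"rx":0,"ry":0,"rz":0},{"hand":40,"dx":-15,"dy":32,"dz":0,"rx":0,"ry":0,"rz":0},{"hand":40,"dx":0,"dy":0,"dz":0,"rx":0,"ry":0,"rz":0}]'
python3 -m jog '[{"hand":40,"dx":0,"dy":0,"dz":0,"rx":0,"ry":0,"rz":0},{"hand":40,"dx":0,"dy":0,"dz":0,"rx":0,"ry":0,"rz":0},{"hand":40,"dx":0,"dy":0,"dz":0,"rx":0,"ry":0,"rz":0}]'
python3 - <<'E'
from h import *
img,W,d=cloud("wrist"); save(img,"n1.png"); print(arm.read_state()["position"])
E
```

```text
clock: 4.07
position: [395.0, -306.2, 148.4]
ee_rot: [0.0, 1.0, 0.0, -0.0]
contact_force: [1.8, -0.9, -3.3]
gripper_width: 54.9
clock: 4.48
position: [455.2, -137.0, 248.0]
ee_rot: [0.001, 1.0, 0.0, 0.0]
contact_force: [1.5, -0.4, -1.8]
gripper_width: 55.1
clock: 4.9
position: [508.8, -0.3, 246.7]
ee_rot: [-0.002, 1.0, 0.001, 0.001]
contact_force: [0.0, -0.3, -1.4]
gripper_width: 55.4
clock: 5.15
position: [506.2, -5.5, 246.4]
ee_rot: [0.001, 1.0, 0.0, -0.0]
contact_force: [-0.8, 0.6, -1.7]
gripper_width: 54.8
[506.32507153  -5.65603442 246.46875531]
```

View pics/n1.png

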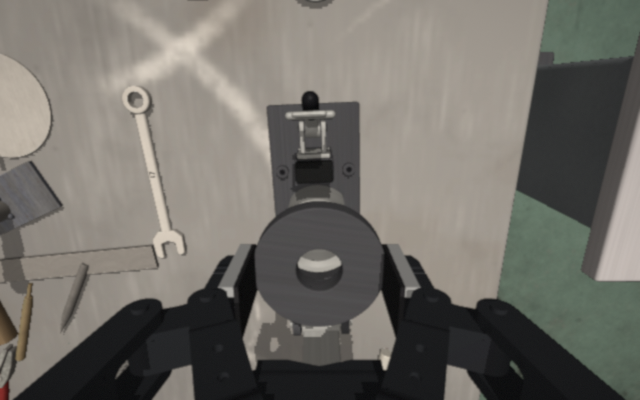

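```bash
python3 -m jog '[{"hand":40,"dx":0,"dy":0,"dz":-35,"rx":0,"ry":0,"rz":0},{"hand":40,"dx":0,"dy":20,"dz":-34,"rx":0,"ry":0,"rz":0},{"hand":40,"dx":0,"dy":32,"dz":-20,"rx":0,"ry":0,"rz":0},{"hand":40,"dx":0,"dy":32,"dz":-10,"rx":0,"ry":0,"rz":0},{"hand":40,"dx":0,"dy":20,"dz":0,"rx":0,"ry":0,"rz":0}]'
python3 -m jog '[{"hand":40,"dx":0,"dy":0,"dz":0,"rx":0,"ry":0,"rz":0},{"hand":40,"dx":0,"dy":0,"dz":0,"rx":0,"ry":0,"rz":0},{"hand":40,"dx":0,"dy":0,"dz":0,"rx":0,"ry":0,"rz":0},{"hand":40,"dx":0,"dy":0,"dz":0,"rx":0,"ry":0,"rz":0}]'
python3 - <<'E'
from h import *
img,W,d=cloud("wrist"); save(img,"n2.png"); st=arm.read_state(); print(st["position"],st["ee_rot"])
xr,yr,s=(440,580),(-80,130),3.5
im=warp(66,xr,yr,s); save(im,"n2w.png"); im=warp(12,xr,yr,s); save(im,"n2b.png")
E
```

```text
clock: 5.62
position: [508.0, 100.3, 348.9]
ee_rot: [0.001, 1.0, 0.001, 0.003]
contact_force: [0.8, -0.3, -2.0]
gripper_width: 55.0
clock: 5.95
position: [506.8, 98.0, 345.1]
ee_rot: [0.001, 1.0, -0.0, -0.0]
contact_force: [0.5, 0.8, -1.7]
gripper_width: 54.8
[506.89931724  98.03779936 345.08932578] [ 1.16807206e-03  9.99999250e-01 -2.23765865e-04 -2.92398041e-04]
```

View pics/n2w.png

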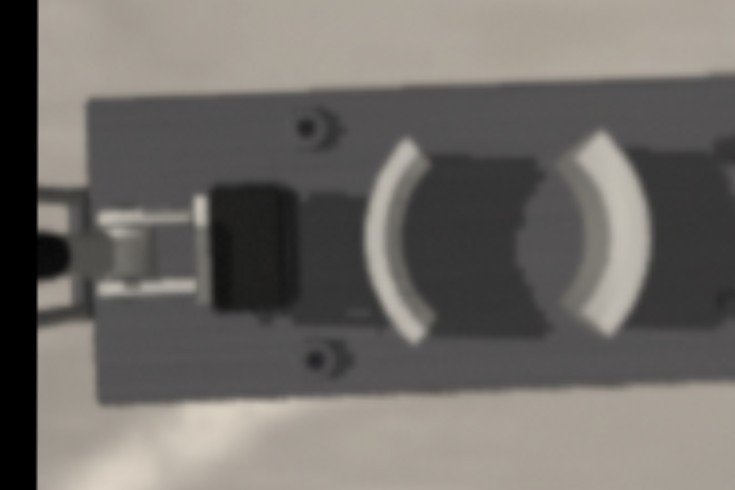

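View pics/n2b.png

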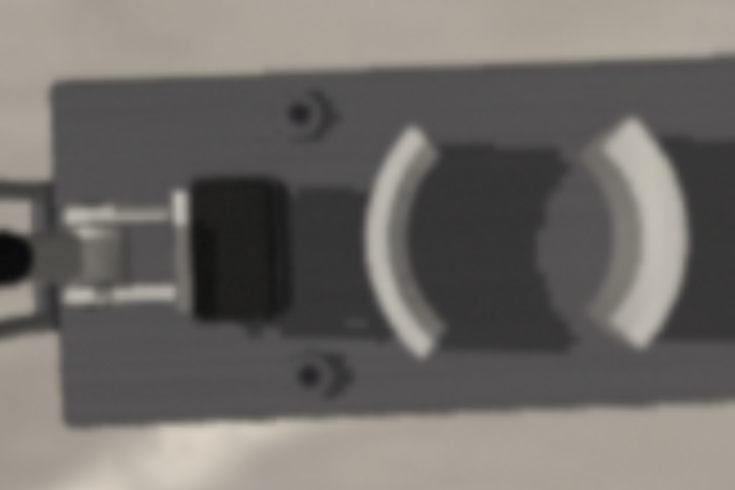

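```bash
python3 -m jog '[{"hand":40,"dx":-1,"dy":-33,"dz":10,"rx":0,"ry":0,"rz":-0.037},{"hand":40,"dx":0,"dy":0,"dz":38,"rx":0,"ry":0,"rz":0},{"hand":40,"dx":0,"dy":0,"dz":40,"rx":0,"ry":0,"rz":0},{"hand":40,"dx":0,"dy":0,"dz":40,"rx":0,"ry":0,"rz":0},{"hand":40,"dx":0,"dy":0,"dz":40,"rx":0,"ry":0,"rz":0}]'
python3 -m jog '[{"hand":40,"dx":0,"dy":0,"dz":40,"rx":0,"ry":0,"rz":0},{"hand":40,"dx":0,"dy":0,"dz":35,"rx":0,"ry":0,"rz":0},{"hand":40,"dx":0,"dy":0,"dz":20,"rx":0,"ry":0,"rz":0},{"hand":40,"dx":0,"dy":0,"dz":0,"rx":0,"ry":0,"rz":0},{"hand":40,"dx":0,"dy":0,"dz":0,"rx":0,"ry":0,"rz":0}]'
python3 -m jog '[{"hand":40,"dx":0,"dy":0,"dz":0,"rx":0,"ry":0,"rz":0},{"hand":40,"dx":0,"dy":0,"dz":0,"rx":0,"ry":0,"rz":0},{"hand":40,"dx":0,"dy":0,"dz":0,"rx":0,"ry":0,"rz":0}]'
python3 - <<'E'
from h import *
img,W,d=cloud("wrist"); save(img,"n3.png"); st=arm.read_state(); print(st["position"],st["ee_rot"])
E
```

```text
clock: 6.52
position: [508.0, 65.5, 176.2]
ee_rot: [-0.018, 1.0, 0.0, 0.001]
contact_force: [1.5, 0.4, -2.6]
gripper_width: 55.0
clock: 6.93
position: [508.1, 65.8, 81.9]
ee_rot: [-0.018, 1.0, -0.001, -0.001]
contact_force: [1.0, 0.6, -2.1]
gripper_width: 54.9
clock: 7.18
position: [509.3, 66.8, 84.3]
ee_rot: [-0.018, 1.0, 0.001, 0.002]
contact_force: [0.4, 0.6, -2.1]
gripper_width: 55.1
[509.02743779  66.69828349  83.99035886] [-1.82986519e-02  9.99830943e-01  6.87407754e-04  1.66485656e-03]
```

View pics/n3.png

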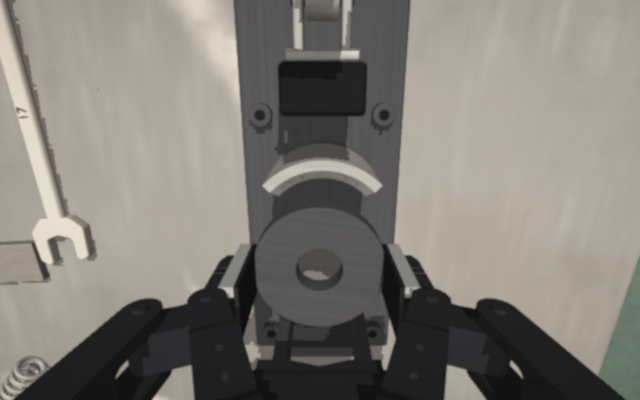

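```bash
python3 - <<'E'
from h import *
st=arm.read_state(); print(st["position"])
xr,yr,s=(450,570),(0,130),5
im=warp(66,xr,yr,s); save(im,"n4.png")
im=warp(st["position"][2]+11,xr,yr,s); save(im,"n4r.png")
E
```

```text
[509.02743779  66.69828349  83.99035886]
```

View pics/n4.png

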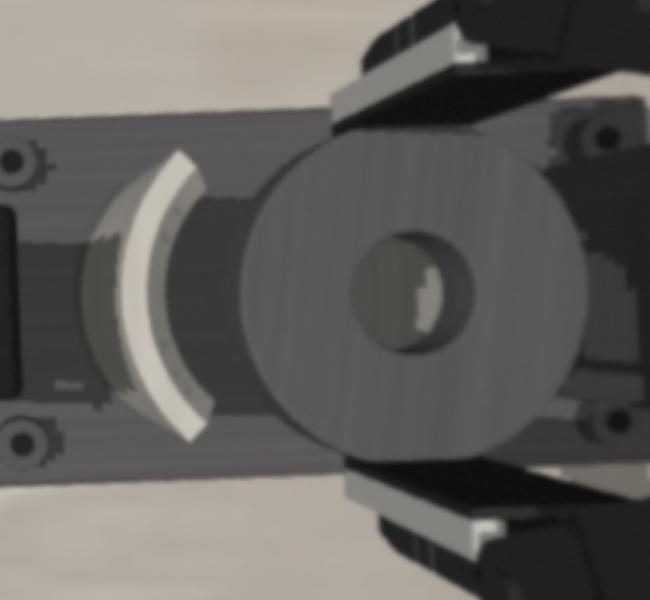

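View pics/n4r.png

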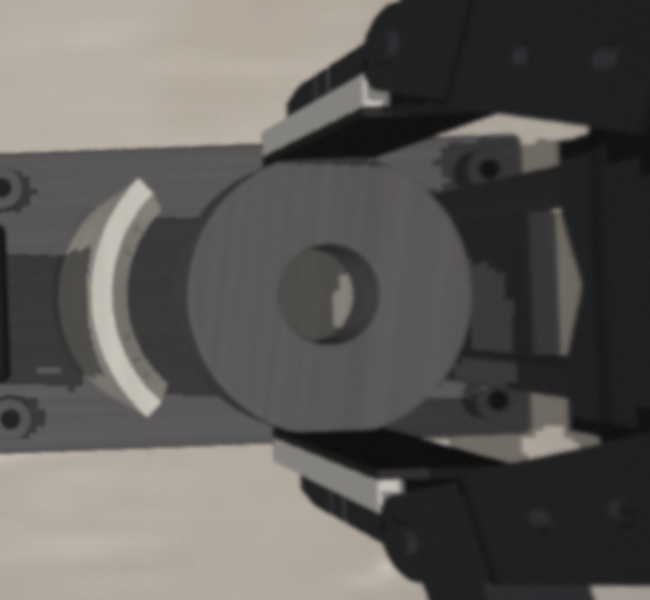

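```bash
python3 -m jog '[{"hand":40,"dx":0,"dy":0,"dz":5,"rx":0,"ry":0,"rz":0},{"hand":40,"dx":0,"dy":0,"dz":0,"rx":0,"ry":0,"rz":0},{"hand":40,"dx":0,"dy":0,"dz":0,"rx":0,"ry":0,"rz":0},{"hand":40,"dx":0,"dy":0,"dz":0,"rx":0,"ry":0,"rz":0}]'
```

```text
clock: 7.67
position: [508.0, 66.3, 77.1]
ee_rot: [-0.018, 1.0, -0.0, -0.0]
contact_force: [0.4, 0.5, -1.3]
gripper_width: 54.9
```

```bash
python3 -m jog '[{"hand":40,"dx":0,"dy":-0.7,"dz":8,"rx":0,"ry":0,"rz":0},{"hand":40,"dx":0,"dy":0,"dz":8,"rx":0,"ry":0,"rz":0},{"hand":40,"dx":0,"dy":0,"dz":8,"rx":0,"ry":0,"rz":0}]'
python3 -m jog '[{"hand":40,"dx":0,"dy":0,"dz":8,"rx":0,"ry":0,"rz":0},{"hand":40,"dx":0,"dy":0,"dz":8,"rx":0,"ry":0,"rz":0},{"hand":40,"dx":0,"dy":0,"dz":8,"rx":0,"ry":0,"rz":0}]'
python3 -m jog '[{"hand":40,"dx":0,"dy":0,"dz":8,"rx":0,"ry":0,"rz":0},{"hand":40,"dx":0,"dy":0,"dz":5,"rx":0,"ry":0,"rz":0},{"hand":40,"dx":0,"dy":0,"dz":0,"rx":0,"ry":0,"rz":0}]'
```

```text
clock: 7.92
position: [507.8, 65.5, 52.3]
ee_rot: [-0.018, 1.0, -0.0, -0.0]
contact_force: [-0.0, 0.5, -1.9]
gripper_width: 54.9
clock: 8.17
position: [507.9, 65.5, 28.2]
ee_rot: [-0.018, 1.0, -0.0, -0.0]
contact_force: [-0.4, 0.1, -2.5]
gripper_width: 54.7
clock: 8.42
position: [507.2, 65.3, 14.9]
ee_rot: [-0.018, 1.0, -0.001, -0.001]
contact_force: [0.6, -0.5, -1.8]
gripper_width: 54.6
```

```bash
python3 -m jog '[{"hand":40,"dx":0,"dy":0,"dz":3,"rx":0,"ry":0,"rz":0},{"hand":40,"dx":0,"dy":0,"dz":0,"rx":0,"ry":0,"rz":0},{"hand":40,"dx":0,"dy":0,"dz":0,"rx":0,"ry":0,"rz":0}]'
```

```text
clock: 8.67
position: [508.3, 65.7, 13.5]
ee_rot: [-0.018, 1.0, 0.0, 0.0]
contact_force: [0.9, 0.2, -1.6]
gripper_width: 55.0
```

```bash
python3 -m jog '[{"hand":40,"dx":0,"dy":0,"dz":1.5,"rx":0,"ry":0,"rz":0},{"hand":40,"dx":0,"dy":0,"dz":1,"rx":0,"ry":0,"rz":0},{"hand":40,"dx":0,"dy":0,"dz":0,"rx":0,"ry":0,"rz":0}]'
```

```text
clock: 8.92
position: [508.3, 65.7, 11.0]
ee_rot: [-0.018, 1.0, 0.0, 0.0]
contact_force: [0.3, 0.6, -0.8]
gripper_width: 54.9
```

```bash
python3 -m jog '[{"hand":40,"dx":0,"dy":0,"dz":1.5,"rx":0,"ry":0,"rz":0},{"hand":40,"dx":0,"dy":0,"dz":0,"rx":0,"ry":0,"rz":0}]'; python3 -m jog '[{"hand":70,"dx":0,"dy":0,"dz":0,"rx":0,"ry":0,"rz":0},{"hand":70,"dx":0,"dy":0,"dz":0,"rx":0,"ry":0,"rz":0},{"hand":70,"dx":0,"dy":0,"dz":0,"rx":0,"ry":0,"rz":0}]'
```

```text
clock: 9.08
position: [508.4, 65.7, 10.9]
ee_rot: [-0.019, 1.0, -0.0, 0.0]
contact_force: [-3.9, 0.2, 9.6]
gripper_width: 55.0
clock: 9.33
position: [508.3, 65.7, 9.5]
ee_rot: [-0.018, 1.0, 0.0, 0.0]
contact_force: [0.0, -0.6, 0.3]
gripper_width: 69.9
```

```bash
cat >> h.py <<'E'
YAW=np.pi+.037
def d(xyz):
    st=arm.read_state(); R=Ro.from_quat(st["ee_rot"])
    Rt=Ro.from_matrix(np.array([[np.cos(YAW),np.sin(YAW),0],[np.sin(YAW),-np.cos(YAW),0],[0,0,-1]]))
    print("tool d",np.round(Rt.inv().apply(np.array(xyz)-st["position"]),1),"rot",np.round((R.inv()*Rt).as_rotvec(),4))
E
python3 -m jog '[{"hand":70,"dx":0,"dy":0,"dz":-15,"rx":0,"ry":0,"rz":0},{"hand":70,"dx":0,"dy":0,"dz":-35,"rx":0,"ry":0,"rz":0},{"hand":70,"dx":0,"dy":0,"dz":-40,"rx":0,"ry":0,"rz":0},{"hand":70,"dx":0,"dy":0,"dz":-40,"rx":0,"ry":0,"rz":0},{"hand":70,"dx":0,"dy":0,"dz":-40,"rx":0,"ry":0,"rz":0}]'
python3 -c "
from h import *
d([406,-207,45])"
```

```text
clock: 9.75
position: [507.6, 65.4, 181.0]
ee_rot: [-0.018, 1.0, -0.0, -0.0]
contact_force: [1.2, 0.7, -0.1]
gripper_width: 70.2
tool d [ 111.6 -268.5  136. ] rot [-0.0003 -0.0006 -0.0005]
```

```bash
python3 -m jog '[{"hand":85,"dx":15,"dy":-36,"dz":-5,"rx":0,"ry":0,"rz":0},{"hand":85,"dx":15,"dy":-36,"dz":0,"rx":0,"ry":0,"rz":0},{"hand":85,"dx":15,"dy":-36,"dz":0,"rx":0,"ry":0,"rz":0},{"hand":85,"dx":15,"dy":-36,"dz":0,"rx":0,"ry":0,"rz":0},{"hand":85,"dx":15,"dy":-36,"dz":0,"rx":0,"ry":0,"rz":0}]'
python3 -m jog '[{"hand":85,"dx":15,"dy":-36,"dz":14,"rx":0,"ry":0,"rz":0},{"hand":85,"dx":11.6,"dy":-32,"dz":23,"rx":0,"ry":0,"rz":0},{"hand":85,"dx":10,"dy":-20.5,"dz":34,"rx":0,"ry":0,"rz":0},{"hand":85,"dx":0,"dy":0,"dz":40,"rx":0,"ry":0,"rz":0},{"hand":85,"dx":0,"dy":0,"dz":30,"rx":0,"ry":0,"rz":0}]'
python3 -m jog '[{"hand":85,"dx":0,"dy":0,"dz":0,"rx":0,"ry":0,"rz":0},{"hand":85,"dx":0,"dy":0,"dz":0,"rx":0,"ry":0,"rz":0},{"hand":85,"dx":0,"dy":0,"dz":0,"rx":0,"ry":0,"rz":0},{"hand":85,"dx":0,"dy":0,"dz":0,"rx":0,"ry":0,"rz":0},{"hand":85,"dx":0,"dy":0,"dz":0,"rx":0,"ry":0,"rz":0}]'
python3 - <<'E'
from h import *
st=arm.read_state(); x,y,z=st["position"]; print(st["position"])
xr,yr,s=(346,466),(-267,-147),4
im=warp(7,xr,yr,s); print(circ(im,xr,yr,s,29)); save(im,"s1.png")
E
```

```text
clock: 10.17
position: [438.7, -118.3, 184.5]
ee_rot: [-0.019, 1.0, 0.0, 0.0]
contact_force: [0.6, -0.5, 0.3]
gripper_width: 85.1
clock: 10.58
position: [404.6, -207.9, 41.3]
ee_rot: [-0.016, 1.0, 0.0, -0.0]
contact_force: [-0.1, -0.3, 0.4]
gripper_width: 85.0
clock: 11.0
position: [408.0, -206.7, 45.3]
ee_rot: [-0.019, 1.0, -0.0, 0.002]
contact_force: [0.6, -0.1, -0.5]
gripper_width: 85.0
[ 408.03844409 -206.67697256   45.27164995]
[(np.float32(407.4), np.float32(-206.9), np.float32(28.4))]
```

View pics/s1.png

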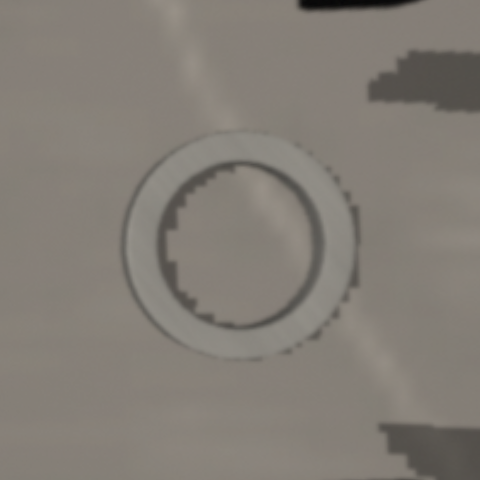

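```bash
python3 -m jog '[{"hand":85,"dx":0,"dy":0,"dz":22,"rx":0,"ry":0,"rz":0},{"hand":85,"dx":0,"dy":0,"dz":16,"rx":0,"ry":0,"rz":0},{"hand":85,"dx":0,"dy":0,"dz":7,"rx":0,"ry":0,"rz":0},{"hand":85,"dx":0,"dy":0,"dz":0,"rx":0,"ry":0,"rz":0},{"hand":85,"dx":0,"dy":0,"dz":0,"rx":0,"ry":0,"rz":0}]'
python3 -m jog '[{"hand":40,"dx":0,"dy":0,"dz":0,"rx":0,"ry":0,"rz":0},{"hand":40,"dx":0,"dy":0,"dz":0,"rx":0,"ry":0,"rz":0},{"hand":40,"dx":0,"dy":0,"dz":0,"rx":0,"ry":0,"rz":0},{"hand":40,"dx":0,"dy":0,"dz":0,"rx":0,"ry":0,"rz":0}]'
```

```text
clock: 11.47
position: [406.8, -206.8, -1.2]
ee_rot: [-0.019, 1.0, -0.0, 0.0]
contact_force: [-0.3, 1.0, -0.8]
gripper_width: 84.9
clock: 11.8
position: [407.1, -206.9, -0.0]
ee_rot: [-0.019, 1.0, -0.0, 0.001]
contact_force: [-2.1, 0.4, 10.4]
gripper_width: 54.2
```

```bash
python3 -m jog '[{"hand":40,"dx":0,"dy":0,"dz":-12,"rx":0,"ry":0,"rz":0},{"hand":40,"dx":0,"dy":0,"dz":-33,"rx":0,"ry":0,"rz":0},{"hand":40,"dx":0,"dy":0,"dz":-40,"rx":0,"ry":0,"rz":0},{"hand":40,"dx":0,"dy":0,"dz":-40,"rx":0,"ry":0,"rz":0},{"hand":40,"dx":0,"dy":0,"dz":-40,"rx":0,"ry":0,"rz":0}]'
python3 -c "
from h import *
d([508.1,65.2,185])"
```

```text
clock: 12.22
position: [405.6, -206.7, 165.6]
ee_rot: [-0.018, 1.0, 0.0, 0.0]
contact_force: [2.4, -0.2, -1.4]
gripper_width: 53.8
tool d [-112.5  267.9  -19.4] rot [ 0.0001  0.0003 -0.0006]
```

```bash
python3 -m jog '[{"hand":40,"dx":-14,"dy":34,"dz":-20,"rx":0,"ry":0,"rz":0},{"hand":40,"dx":-16,"dy":38,"dz":0,"rx":0,"ry":0,"rz":0},{"hand":40,"dx":-16,"dy":38,"dz":0,"rx":0,"ry":0,"rz":0},{"hand":40,"dx":-16,"dy":38,"dz":0,"rx":0,"ry":0,"rz":0},{"hand":40,"dx":-16,"dy":38,"dz":0,"rx":0,"ry":0,"rz":0}]'
python3 -m jog '[{"hand":40,"dx":-15,"dy":38,"dz":0,"rx":0,"ry":0,"rz":0},{"hand":40,"dx":-14,"dy":32,"dz":10,"rx":0,"ry":0,"rz":0},{"hand":40,"dx":-4.5,"dy":12,"dz":30,"rx":0,"ry":0,"rz":0},{"hand":40,"dx":0,"dy":0,"dz":35,"rx":0,"ry":0,"rz":0},{"hand":40,"dx":0,"dy":0,"dz":25,"rx":0,"ry":0,"rz":0}]'
python3 -m jog '[{"hand":40,"dx":0,"dy":0,"dz":0,"rx":0,"ry":0,"rz":0},{"hand":40,"dx":0,"dy":0,"dz":0,"rx":0,"ry":0,"rz":0},{"hand":40,"dx":0,"dy":0,"dz":0,"rx":0,"ry":0,"rz":0},{"hand":40,"dx":0,"dy":0,"dz":0,"rx":0,"ry":0,"rz":0},{"hand":40,"dx":0,"dy":0,"dz":0,"rx":0,"ry":0,"rz":0}]'
python3 - <<'E'
from h import *
d([508.1,65.2,75]); img,W,_=cloud("wrist"); save(img,"s1h.png",(200,100,440,360),2)
E
```

```text
clock: 12.63
position: [477.4, -16.4, 184.2]
ee_rot: [-0.018, 1.0, 0.0, 0.001]
contact_force: [0.7, -0.3, -0.9]
gripper_width: 53.7
clock: 13.05
position: [507.0, 66.0, 81.4]
ee_rot: [-0.019, 1.0, 0.0, -0.001]
contact_force: [-0.4, -1.5, -1.8]
gripper_width: 53.6
clock: 13.47
position: [509.1, 65.2, 85.2]
ee_rot: [-0.018, 1.0, 0.001, 0.002]
contact_force: [0.7, 0.1, -0.6]
gripper_width: 53.2
tool d [ 1.   0.  10.2] rot [ 0.0015  0.0039 -0.0007]
```

View pics/s1h.png

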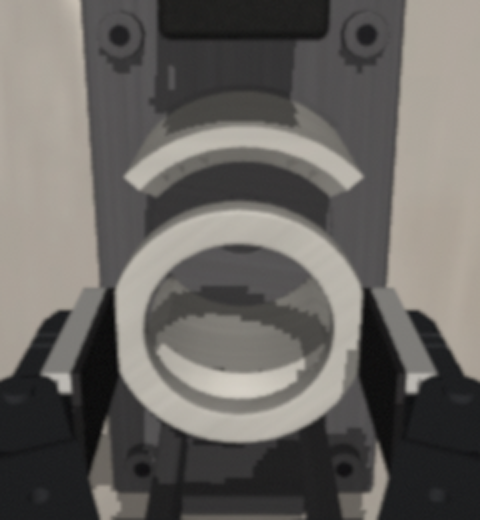

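```bash
python3 -m jog '[{"hand":40,"dx":0.3,"dy":0,"dz":10,"rx":0,"ry":0,"rz":0},{"hand":40,"dx":0,"dy":0,"dz":9,"rx":0,"ry":0,"rz":0},{"hand":40,"dx":0,"dy":0,"dz":9,"rx":0,"ry":0,"rz":0},{"hand":40,"dx":0,"dy":0,"dz":0,"rx":0,"ry":0,"rz":0}]'
python3 -m jog '[{"hand":40,"dx":0,"dy":0,"dz":9,"rx":0,"ry":0,"rz":0},{"hand":40,"dx":0,"dy":0,"dz":9,"rx":0,"ry":0,"rz":0},{"hand":40,"dx":0,"dy":0,"dz":9,"rx":0,"ry":0,"rz":0},{"hand":40,"dx":0,"dy":0,"dz":4,"rx":0,"ry":0,"rz":0},{"hand":40,"dx":0,"dy":0,"dz":0,"rx":0,"ry":0,"rz":0}]'
```

```text
clock: 13.85
position: [506.4, 64.4, 53.6]
ee_rot: [-0.018, 1.0, -0.001, -0.002]
contact_force: [-1.3, 0.3, -0.7]
gripper_width: 53.7
clock: 14.27
position: [507.1, 64.7, 23.0]
ee_rot: [-0.018, 1.0, -0.0, -0.001]
contact_force: [-0.8, 0.6, -0.2]
gripper_width: 53.5
```

```bash
python3 -m jog '[{"hand":40,"dx":0,"dy":0,"dz":1,"rx":0,"ry":0,"rz":0},{"hand":40,"dx":0,"dy":0,"dz":1,"rx":0,"ry":0,"rz":0},{"hand":40,"dx":0,"dy":0,"dz":0,"rx":0,"ry":0,"rz":0}]'
```

```text
clock: 14.52
position: [507.8, 65.1, 22.4]
ee_rot: [-0.018, 1.0, 0.0, 0.0]
contact_force: [0.3, 0.0, -0.3]
gripper_width: 53.8
```

```bash
python3 -m jog '[{"hand":40,"dx":0,"dy":0,"dz":1.5,"rx":0,"ry":0,"rz":0},{"hand":40,"dx":0,"dy":0,"dz":0,"rx":0,"ry":0,"rz":0}]'
```

```text
clock: 14.68
position: [508.0, 65.1, 22.1]
ee_rot: [-0.019, 1.0, 0.0, 0.0]
contact_force: [-2.8, 0.8, 7.0]
gripper_width: 53.9
```

```bash
python3 -m jog '[{"hand":70,"dx":0,"dy":0,"dz":0,"rx":0,"ry":0,"rz":0},{"hand":70,"dx":0,"dy":0,"dz":0,"rx":0,"ry":0,"rz":0},{"hand":70,"dx":0,"dy":0,"dz":-15,"rx":0,"ry":0,"rz":0},{"hand":70,"dx":0,"dy":0,"dz":-38,"rx":0,"ry":0,"rz":0},{"hand":70,"dx":0,"dy":0,"dz":-40,"rx":0,"ry":0,"rz":0}]'
python3 -m jog '[{"hand":70,"dx":0,"dy":0,"dz":-40,"rx":0,"ry":0,"rz":0},{"hand":70,"dx":0,"dy":0,"dz":-32,"rx":0,"ry":0,"rz":0}]'
python3 -c "
from h import *
d([628.2,-199.5,45])"
```

```text
clock: 15.1
position: [506.2, 64.3, 113.1]
ee_rot: [-0.018, 1.0, -0.001, -0.003]
contact_force: [1.0, 0.8, 0.8]
gripper_width: 70.1
clock: 15.27
position: [508.2, 65.0, 188.9]
ee_rot: [-0.018, 1.0, 0.0, 0.002]
contact_force: [1.0, 0.9, -0.4]
gripper_width: 70.0
tool d [-110.2 -268.8  143.9] rot [ 0.0007  0.003  -0.0002]
```

```bash
python3 -m jog '[{"hand":85,"dx":-14,"dy":-36,"dz":-3,"rx":0,"ry":0,"rz":0},{"hand":85,"dx":-15,"dy":-37,"dz":0,"rx":0,"ry":0,"rz":0},{"hand":85,"dx":-15,"dy":-37,"dz":0,"rx":0,"ry":0,"rz":0},{"hand":85,"dx":-15,"dy":-37,"dz":0,"rx":0,"ry":0,"rz":0},{"hand":85,"dx":-15,"dy":-37,"dz":0,"rx":0,"ry":0,"rz":0}]'
python3 -m jog '[{"hand":85,"dx":-15,"dy":-36,"dz":14,"rx":0,"ry":0,"rz":0},{"hand":85,"dx":-14,"dy":-32,"dz":23,"rx":0,"ry":0,"rz":0},{"hand":85,"dx":-7,"dy":-17,"dz":36,"rx":0,"ry":0,"rz":0},{"hand":85,"dx":0,"dy":0,"dz":40,"rx":0,"ry":0,"rz":0},{"hand":85,"dx":0,"dy":0,"dz":31,"rx":0,"ry":0,"rz":0}]'
python3 -m jog '[{"hand":85,"dx":0,"dy":0,"dz":0,"rx":0,"ry":0,"rz":0},{"hand":85,"dx":0,"dy":0,"dz":0,"rx":0,"ry":0,"rz":0},{"hand":85,"dx":0,"dy":0,"dz":0,"rx":0,"ry":0,"rz":0},{"hand":85,"dx":0,"dy":0,"dz":0,"rx":0,"ry":0,"rz":0},{"hand":85,"dx":0,"dy":0,"dz":0,"rx":0,"ry":0,"rz":0}]'
cat >> h.py <<'E'
def look(cx,cy,z,name):
    st=arm.read_state(); print(st["position"].round(1))
    xr,yr,s=(cx-60,cx+60),(cy-60,cy+60),4
    im=warp(z,xr,yr,s); c=circ(im,xr,yr,s,29); print(c)
    for x,y,r in c: cv2.circle(im,(int((y-yr[0])*s),int((x-xr[0])*s)),int(r*s),(255,0,0),1)
    save(im,name); print("px origin x,y",xr[0],yr[0],"s",s)
E
python3 -c "
from h import *
look(628,-200,7,'s2.png')"
```

```text
clock: 15.68
position: [588.7, -117.9, 188.8]
ee_rot: [-0.018, 1.0, 0.0, 0.0]
contact_force: [1.0, 1.0, -0.0]
gripper_width: 85.1
clock: 16.1
position: [626.1, -201.2, 41.3]
ee_rot: [-0.017, 1.0, 0.0, -0.001]
contact_force: [-1.1, -1.4, 0.9]
gripper_width: 85.0
clock: 16.52
position: [629.1, -199.5, 47.9]
ee_rot: [-0.019, 1.0, -0.0, 0.003]
contact_force: [-0.2, -1.1, 1.1]
gripper_width: 85.2
[ 629.1 -199.5   47.9]
[(np.float32(628.9), np.float32(-199.1), np.float32(28.4))]
px origin x,y 568 -260 s 4
```

View pics/s2.png

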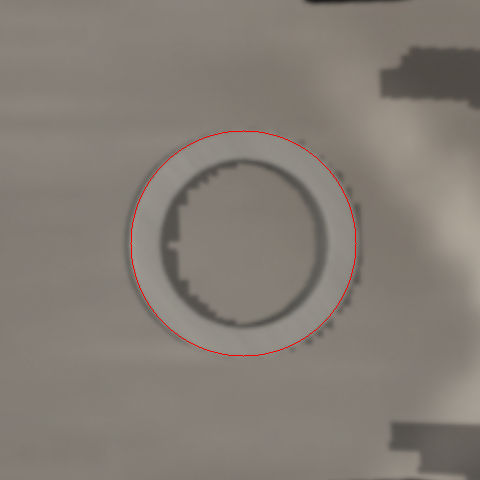

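```bash
python3 -m jog '[{"hand":85,"dx":0,"dy":0.3,"dz":22,"rx":0,"ry":0,"rz":0},{"hand":85,"dx":0,"dy":0,"dz":16,"rx":0,"ry":0,"rz":0},{"hand":85,"dx":0,"dy":0,"dz":8,"rx":0,"ry":0,"rz":0},{"hand":85,"dx":0,"dy":0,"dz":0,"rx":0,"ry":0,"rz":0},{"hand":85,"dx":0,"dy":0,"dz":0,"rx":0,"ry":0,"rz":0}]'
python3 -m jog '[{"hand":40,"dx":0,"dy":0,"dz":0,"rx":0,"ry":0,"rz":0},{"hand":40,"dx":0,"dy":0,"dz":0,"rx":0,"ry":0,"rz":0},{"hand":40,"dx":0,"dy":0,"dz":0,"rx":0,"ry":0,"rz":0},{"hand":40,"dx":0,"dy":0,"dz":0,"rx":0,"ry":0,"rz":0}]'
```

```text
clock: 16.98
position: [627.8, -199.5, -0.5]
ee_rot: [-0.019, 1.0, -0.0, 0.0]
contact_force: [0.8, -0.0, -0.2]
gripper_width: 85.0
clock: 17.32
position: [628.4, -199.6, 1.1]
ee_rot: [-0.019, 1.0, -0.0, 0.001]
contact_force: [-1.3, 1.4, 6.0]
gripper_width: 53.6
```

```bash
python3 -c "
from h import *
d([508.1,64.8,185])"
python3 -m jog '[{"hand":40,"dx":0,"dy":0,"dz":-12,"rx":0,"ry":0,"rz":0},{"hand":40,"dx":0,"dy":0,"dz":-33,"rx":0,"ry":0,"rz":0},{"hand":40,"dx":0,"dy":0,"dz":-40,"rx":0,"ry":0,"rz":0},{"hand":40,"dx":0,"dy":0,"dz":-40,"rx":0,"ry":0,"rz":0},{"hand":40,"dx":0,"dy":0,"dz":-40,"rx":0,"ry":0,"rz":0}]'
```

```text
tool d [ 110.4  268.7 -183.9] rot [-0.0008  0.0027  0.0002]
clock: 17.73
position: [626.9, -199.4, 166.6]
ee_rot: [-0.018, 1.0, -0.0, 0.0]
contact_force: [1.0, -0.4, -0.7]
gripper_width: 53.2
```

```bash
python3 -m jog '[{"hand":40,"dx":14,"dy":34,"dz":-20,"rx":0,"ry":0,"rz":0},{"hand":40,"dx":16,"dy":38,"dz":0,"rx":0,"ry":0,"rz":0},{"hand":40,"dx":16,"dy":38,"dz":0,"rx":0,"ry":0,"rz":0},{"hand":40,"dx":16,"dy":38,"dz":0,"rx":0,"ry":0,"rz":0},{"hand":40,"dx":16,"dy":38,"dz":0,"rx":0,"ry":0,"rz":0}]'
python3 -m jog '[{"hand":40,"dx":15,"dy":38,"dz":0,"rx":0,"ry":0,"rz":0},{"hand":40,"dx":13,"dy":32,"dz":10,"rx":0,"ry":0,"rz":0},{"hand":40,"dx":4.4,"dy":12.7,"dz":30,"rx":0,"ry":0,"rz":0},{"hand":40,"dx":0,"dy":0,"dz":35,"rx":0,"ry":0,"rz":0},{"hand":40,"dx":0,"dy":0,"dz":25,"rx":0,"ry":0,"rz":0}]'
python3 -m jog '[{"hand":40,"dx":0,"dy":0,"dz":0,"rx":0,"ry":0,"rz":0},{"hand":40,"dx":0,"dy":0,"dz":0,"rx":0,"ry":0,"rz":0},{"hand":40,"dx":0,"dy":0,"dz":0,"rx":0,"ry":0,"rz":0},{"hand":40,"dx":0,"dy":0,"dz":0,"rx":0,"ry":0,"rz":0},{"hand":40,"dx":0,"dy":0,"dz":0,"rx":0,"ry":0,"rz":0}]'
python3 - <<'E'
from h import *
d([508.1,64.8,75]); img,W,_=cloud("wrist"); save(img,"s2h.png",(200,100,440,360),2)
E
```

```text
clock: 18.15
position: [541.4, -15.3, 184.9]
ee_rot: [-0.018, 1.0, 0.0, 0.001]
contact_force: [0.5, 0.8, -0.7]
gripper_width: 53.0
clock: 18.57
position: [506.1, 66.0, 83.2]
ee_rot: [-0.019, 1.0, 0.0, 0.0]
contact_force: [0.4, -0.1, -1.3]
gripper_width: 53.3
clock: 18.98
position: [508.5, 65.1, 85.6]
ee_rot: [-0.018, 1.0, 0.001, 0.002]
contact_force: [-0.6, -0.1, -0.6]
gripper_width: 53.3
tool d [ 0.4 -0.3 10.6] rot [ 0.0014  0.0037 -0.0009]
```

View pics/s2h.png

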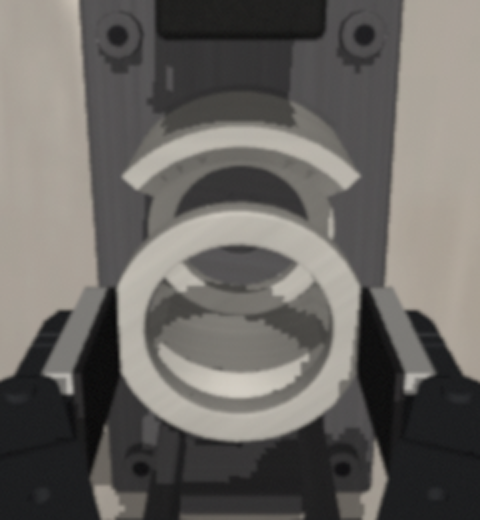

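```bash
python3 -m jog '[{"hand":40,"dx":0,"dy":-0.2,"dz":10,"rx":0,"ry":0,"rz":0},{"hand":40,"dx":0,"dy":0,"dz":9,"rx":0,"ry":0,"rz":0},{"hand":40,"dx":0,"dy":0,"dz":9,"rx":0,"ry":0,"rz":0},{"hand":40,"dx":0,"dy":0,"dz":0,"rx":0,"ry":0,"rz":0}]'
python3 -m jog '[{"hand":40,"dx":0,"dy":0,"dz":9,"rx":0,"ry":0,"rz":0},{"hand":40,"dx":0,"dy":0,"dz":9,"rx":0,"ry":0,"rz":0},{"hand":40,"dx":0,"dy":0,"dz":5,"rx":0,"ry":0,"rz":0},{"hand":40,"dx":0,"dy":0,"dz":2,"rx":0,"ry":0,"rz":0},{"hand":40,"dx":0,"dy":0,"dz":0,"rx":0,"ry":0,"rz":0}]'
```

```text
clock: 19.37
position: [505.7, 64.0, 53.3]
ee_rot: [-0.018, 1.0, -0.001, -0.002]
contact_force: [-1.0, -0.2, -0.4]
gripper_width: 53.1
clock: 19.78
position: [506.9, 64.6, 30.3]
ee_rot: [-0.018, 1.0, -0.0, -0.001]
contact_force: [-0.3, 0.1, -0.7]
gripper_width: 53.1
```

```bash
python3 -m jog '[{"hand":40,"dx":0,"dy":0,"dz":1,"rx":0,"ry":0,"rz":0},{"hand":40,"dx":0,"dy":0,"dz":0,"rx":0,"ry":0,"rz":0}]'
```

```text
clock: 19.95
position: [507.2, 64.7, 30.1]
ee_rot: [-0.018, 1.0, -0.0, -0.0]
contact_force: [-1.5, -0.3, 3.7]
gripper_width: 53.1
```

```bash
python3 -m jog '[{"hand":40,"dx":0,"dy":0,"dz":1,"rx":0,"ry":0,"rz":0},{"hand":70,"dx":0,"dy":0,"dz":0,"rx":0,"ry":0,"rz":0},{"hand":70,"dx":0,"dy":0,"dz":0,"rx":0,"ry":0,"rz":0},{"hand":70,"dx":0,"dy":0,"dz":-15,"rx":0,"ry":0,"rz":0},{"hand":70,"dx":0,"dy":0,"dz":-38,"rx":0,"ry":0,"rz":0}]'
python3 -m jog '[{"hand":70,"dx":0,"dy":0,"dz":-40,"rx":0,"ry":0,"rz":0},{"hand":70,"dx":0,"dy":0,"dz":-40,"rx":0,"ry":0,"rz":0},{"hand":70,"dx":0,"dy":0,"dz":-24,"rx":0,"ry":0,"rz":0}]'
python3 -c "
from h import *
d([509,-193.5,45])"
```

```text
clock: 20.37
position: [503.8, 63.4, 77.8]
ee_rot: [-0.018, 1.0, -0.002, -0.005]
contact_force: [1.1, 0.1, -0.2]
gripper_width: 70.0
clock: 20.62
position: [509.0, 65.1, 190.1]
ee_rot: [-0.019, 1.0, 0.001, 0.003]
contact_force: [0.6, 0.3, 0.2]
gripper_width: 70.6
tool d [   9.5 -258.4  145.1] rot [0.0015 0.0064 0.0002]
```

```bash
python3 -m jog '[{"hand":85,"dx":1,"dy":-36,"dz":-3,"rx":0,"ry":0,"rz":0},{"hand":85,"dx":1,"dy":-39,"dz":0,"rx":0,"ry":0,"rz":0},{"hand":85,"dx":1,"dy":-39,"dz":0,"rx":0,"ry":0,"rz":0},{"hand":85,"dx":1,"dy":-39,"dz":0,"rx":0,"ry":0,"rz":0},{"hand":85,"dx":1,"dy":-39,"dz":0,"rx":0,"ry":0,"rz":0}]'
python3 -m jog '[{"hand":85,"dx":1,"dy":-35,"dz":14,"rx":0,"ry":0,"rz":0},{"hand":85,"dx":1,"dy":-20,"dz":23,"rx":0,"ry":0,"rz":0},{"hand":85,"dx":1,"dy":-11,"dz":36,"rx":0,"ry":0,"rz":0},{"hand":85,"dx":0,"dy":0,"dz":40,"rx":0,"ry":0,"rz":0},{"hand":85,"dx":0,"dy":0,"dz":31,"rx":0,"ry":0,"rz":0}]'
python3 -m jog '[{"hand":85,"dx":0,"dy":0,"dz":0,"rx":0,"ry":0,"rz":0},{"hand":85,"dx":0,"dy":0,"dz":0,"rx":0,"ry":0,"rz":0},{"hand":85,"dx":0,"dy":0,"dz":0,"rx":0,"ry":0,"rz":0},{"hand":85,"dx":0,"dy":0,"dz":0,"rx":0,"ry":0,"rz":0},{"hand":85,"dx":0,"dy":0,"dz":0,"rx":0,"ry":0,"rz":0}]'
python3 -c "
from h import *
look(509,-194,7,'s3.png')"
```

```text
clock: 21.03
position: [509.1, -128.9, 188.8]
ee_rot: [-0.019, 1.0, 0.0, 0.0]
contact_force: [1.3, 0.5, -0.1]
gripper_width: 85.2
clock: 21.45
position: [507.4, -194.4, 42.2]
ee_rot: [-0.017, 1.0, 0.0, -0.001]
contact_force: [-0.1, -0.8, -0.9]
gripper_width: 85.3
clock: 21.87
position: [510.4, -193.3, 47.1]
ee_rot: [-0.019, 1.0, -0.0, 0.002]
contact_force: [0.4, -0.3, -1.0]
gripper_width: 85.0
[ 510.4 -193.3   47.1]
[(np.float32(509.9), np.float32(-193.1), np.float32(28.4))]
px origin x,y 449 -254 s 4
```

View pics/s3.png

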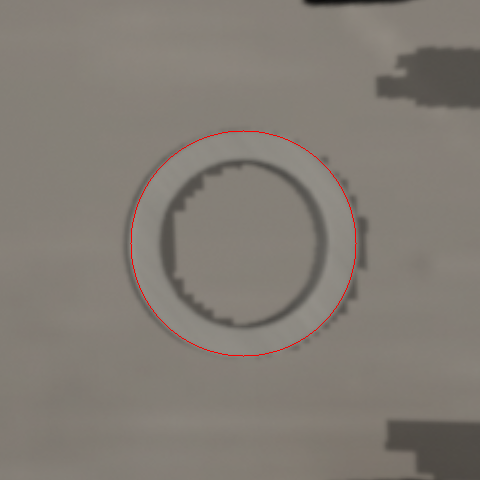

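```bash
python3 -m jog '[{"hand":85,"dx":0,"dy":0.2,"dz":22,"rx":0,"ry":0,"rz":0},{"hand":85,"dx":0,"dy":0,"dz":16,"rx":0,"ry":0,"rz":0},{"hand":85,"dx":0,"dy":0,"dz":8,"rx":0,"ry":0,"rz":0},{"hand":85,"dx":0,"dy":0,"dz":0,"rx":0,"ry":0,"rz":0},{"hand":85,"dx":0,"dy":0,"dz":0,"rx":0,"ry":0,"rz":0}]'
python3 -m jog '[{"hand":40,"dx":0,"dy":0,"dz":0,"rx":0,"ry":0,"rz":0},{"hand":40,"dx":0,"dy":0,"dz":0,"rx":0,"ry":0,"rz":0},{"hand":40,"dx":0,"dy":0,"dz":0,"rx":0,"ry":0,"rz":0},{"hand":40,"dx":0,"dy":0,"dz":0,"rx":0,"ry":0,"rz":0}]'
python3 -c "
from h import *
d([508.1,65,185])"
```

```text
clock: 22.33
position: [509.1, -193.2, -0.7]
ee_rot: [-0.018, 1.0, -0.0, 0.0]
contact_force: [0.1, 0.3, -0.2]
gripper_width: 85.0
clock: 22.67
position: [509.5, -193.3, 0.6]
ee_rot: [-0.019, 1.0, -0.0, 0.001]
contact_force: [-2.2, 1.3, 7.5]
gripper_width: 53.7
tool d [  -8.1  258.2 -184.4] rot [-0.0006  0.0021  0.0001]
```

```bash
python3 -m jog '[{"hand":40,"dx":0,"dy":0,"dz":-12,"rx":0,"ry":0,"rz":0},{"hand":40,"dx":0,"dy":0,"dz":-33,"rx":0,"ry":0,"rz":0},{"hand":40,"dx":0,"dy":0,"dz":-40,"rx":0,"ry":0,"rz":0},{"hand":40,"dx":0,"dy":0,"dz":-40,"rx":0,"ry":0,"rz":0},{"hand":40,"dx":0,"dy":0,"dz":-40,"rx":0,"ry":0,"rz":0}]'
python3 -m jog '[{"hand":40,"dx":-1,"dy":32,"dz":-20,"rx":0,"ry":0,"rz":0},{"hand":40,"dx":-1,"dy":38,"dz":0,"rx":0,"ry":0,"rz":0},{"hand":40,"dx":-1,"dy":38,"dz":0,"rx":0,"ry":0,"rz":0},{"hand":40,"dx":-1,"dy":38,"dz":0,"rx":0,"ry":0,"rz":0},{"hand":40,"dx":-1,"dy":38,"dz":0,"rx":0,"ry":0,"rz":0}]'
python3 -m jog '[{"hand":40,"dx":-1,"dy":38,"dz":0,"rx":0,"ry":0,"rz":0},{"hand":40,"dx":-1,"dy":26,"dz":10,"rx":0,"ry":0,"rz":0},{"hand":40,"dx":-1.1,"dy":10.2,"dz":30,"rx":0,"ry":0,"rz":0},{"hand":40,"dx":0,"dy":0,"dz":35,"rx":0,"ry":0,"rz":0},{"hand":40,"dx":0,"dy":0,"dz":25,"rx":0,"ry":0,"rz":0}]'
python3 -m jog '[{"hand":40,"dx":0,"dy":0,"dz":0,"rx":0,"ry":0,"rz":0},{"hand":40,"dx":0,"dy":0,"dz":0,"rx":0,"ry":0,"rz":0},{"hand":40,"dx":0,"dy":0,"dz":0,"rx":0,"ry":0,"rz":0},{"hand":40,"dx":0,"dy":0,"dz":0,"rx":0,"ry":0,"rz":0},{"hand":40,"dx":0,"dy":0,"dz":0,"rx":0,"ry":0,"rz":0}]'
python3 - <<'E'
from h import *
d([508.1,65,75]); img,W,_=cloud("wrist"); save(img,"s3h.png",(200,100,440,360),2)
E
```

```text
clock: 23.08
position: [508.1, -193.2, 166.0]
ee_rot: [-0.018, 1.0, 0.0, 0.0]
contact_force: [1.7, 0.0, -0.8]
gripper_width: 53.7
clock: 23.5
position: [506.4, -7.6, 184.6]
ee_rot: [-0.018, 1.0, 0.0, 0.001]
contact_force: [0.9, 0.6, -0.2]
gripper_width: 53.4
clock: 23.92
position: [506.3, 66.0, 82.3]
ee_rot: [-0.019, 1.0, 0.0, -0.0]
contact_force: [0.3, -0.0, -1.6]
gripper_width: 53.4
clock: 24.33
position: [508.6, 65.4, 85.6]
ee_rot: [-0.018, 1.0, 0.001, 0.002]
contact_force: [-0.1, 0.4, -0.4]
gripper_width: 53.5
tool d [ 0.5 -0.4 10.6] rot [ 0.0014  0.0038 -0.0008]
```

View pics/s3h.png

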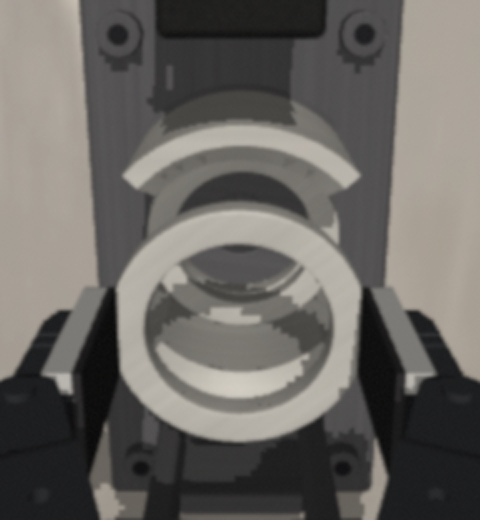

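```bash
python3 -m jog '[{"hand":40,"dx":0,"dy":-0.2,"dz":10,"rx":0,"ry":0,"rz":0},{"hand":40,"dx":0,"dy":0,"dz":9,"rx":0,"ry":0,"rz":0},{"hand":40,"dx":0,"dy":0,"dz":9,"rx":0,"ry":0,"rz":0},{"hand":40,"dx":0,"dy":0,"dz":0,"rx":0,"ry":0,"rz":0}]'
python3 -m jog '[{"hand":40,"dx":0,"dy":0,"dz":9,"rx":0,"ry":0,"rz":0},{"hand":40,"dx":0,"dy":0,"dz":6,"rx":0,"ry":0,"rz":0},{"hand":40,"dx":0,"dy":0,"dz":3,"rx":0,"ry":0,"rz":0},{"hand":40,"dx":0,"dy":0,"dz":0,"rx":0,"ry":0,"rz":0}]'
python3 -m jog '[{"hand":40,"dx":0,"dy":0,"dz":1,"rx":0,"ry":0,"rz":0},{"hand":40,"dx":0,"dy":0,"dz":0,"rx":0,"ry":0,"rz":0}]'
```

```text
clock: 24.72
position: [505.6, 64.2, 53.3]
ee_rot: [-0.018, 1.0, -0.001, -0.002]
contact_force: [-1.1, -0.5, -0.3]
gripper_width: 53.4
clock: 25.05
position: [507.1, 64.8, 37.1]
ee_rot: [-0.018, 1.0, -0.0, -0.001]
contact_force: [0.8, -0.4, -0.7]
gripper_width: 53.5
clock: 25.22
position: [507.5, 65.0, 36.8]
ee_rot: [-0.018, 1.0, 0.0, 0.0]
contact_force: [-1.2, -0.4, -0.4]
gripper_width: 53.7
```

```bash
python3 -m jog '[{"hand":40,"dx":0,"dy":0,"dz":1.2,"rx":0,"ry":0,"rz":0},{"hand":40,"dx":0,"dy":0,"dz":0,"rx":0,"ry":0,"rz":0}]'
```

```text
clock: 25.38
position: [507.6, 65.0, 36.6]
ee_rot: [-0.019, 1.0, -0.0, 0.0]
contact_force: [-2.6, -1.1, 6.6]
gripper_width: 53.6
```

```bash
python3 -m jog '[{"hand":70,"dx":0,"dy":0,"dz":0,"rx":0,"ry":0,"rz":0},{"hand":70,"dx":0,"dy":0,"dz":0,"rx":0,"ry":0,"rz":0},{"hand":70,"dx":0,"dy":0,"dz":-15,"rx":0,"ry":0,"rz":0},{"hand":70,"dx":0,"dy":0,"dz":-38,"rx":0,"ry":0,"rz":0},{"hand":70,"dx":0,"dy":0,"dz":-40,"rx":0,"ry":0,"rz":0}]'
python3 -m jog '[{"hand":70,"dx":0,"dy":0,"dz":-40,"rx":0,"ry":0,"rz":0},{"hand":70,"dx":0,"dy":0,"dz":-20,"rx":0,"ry":0,"rz":0}]'
python3 -c "
from h import *
d([628.5,-308.8,45])"
```

```text
clock: 25.8
position: [505.9, 64.3, 127.7]
ee_rot: [-0.018, 1.0, -0.001, -0.003]
contact_force: [1.2, 0.8, -0.0]
gripper_width: 70.1
clock: 25.97
position: [509.5, 65.4, 193.6]
ee_rot: [-0.019, 1.0, 0.001, 0.004]
contact_force: [0.3, -0.3, -0.1]
gripper_width: 69.9
tool d [-105.1 -378.4  148.6] rot [0.0018 0.008  0.0004]
```

```bash
python3 -m jog '[{"hand":85,"dx":-10,"dy":-36,"dz":-3,"rx":0,"ry":0,"rz":0},{"hand":85,"dx":-11,"dy":-39,"dz":0,"rx":0,"ry":0,"rz":0},{"hand":85,"dx":-11,"dy":-39,"dz":0,"rx":0,"ry":0,"rz":0},{"hand":85,"dx":-11,"dy":-39,"dz":0,"rx":0,"ry":0,"rz":0},{"hand":85,"dx":-11,"dy":-39,"dz":0,"rx":0,"ry":0,"rz":0}]'
python3 -m jog '[{"hand":85,"dx":-11,"dy":-39,"dz":4,"rx":0,"ry":0,"rz":0},{"hand":85,"dx":-11,"dy":-39,"dz":4,"rx":0,"ry":0,"rz":0},{"hand":85,"dx":-11,"dy":-39,"dz":8,"rx":0,"ry":0,"rz":0},{"hand":85,"dx":-10,"dy":-35,"dz":20,"rx":0,"ry":0,"rz":0},{"hand":85,"dx":-7,"dy":-24,"dz":30,"rx":0,"ry":0,"rz":0}]'
python3 -m jog '[{"hand":85,"dx":-3,"dy":-10,"dz":40,"rx":0,"ry":0,"rz":0},{"hand":85,"dx":0,"dy":0,"dz":40,"rx":0,"ry":0,"rz":0},{"hand":85,"dx":0,"dy":0,"dz":0,"rx":0,"ry":0,"rz":0},{"hand":85,"dx":0,"dy":0,"dz":0,"rx":0,"ry":0,"rz":0},{"hand":85,"dx":0,"dy":0,"dz":0,"rx":0,"ry":0,"rz":0}]'
python3 -m jog '[{"hand":85,"dx":0,"dy":0,"dz":0,"rx":0,"ry":0,"rz":0},{"hand":85,"dx":0,"dy":0,"dz":0,"rx":0,"ry":0,"rz":0}]'
python3 -c "
from h import *
look(629,-309,7,'s4.png')
img,_,_=cloud('wrist'); save(img,'s4w.png')"
```

```text
clock: 26.38
position: [568.6, -126.7, 191.5]
ee_rot: [-0.018, 1.0, 0.0, 0.0]
contact_force: [0.7, 0.8, -0.2]
gripper_width: 85.3
clock: 26.8
position: [627.1, -303.2, 127.3]
ee_rot: [-0.017, 1.0, -0.001, 0.003]
contact_force: [2.2, 1.0, 0.5]
gripper_width: 84.8
clock: 27.22
position: [629.6, -309.2, 47.8]
ee_rot: [-0.019, 1.0, -0.001, 0.001]
contact_force: [0.6, 0.0, 0.8]
gripper_width: 85.2
clock: 27.38
position: [630.1, -308.9, 49.3]
ee_rot: [-0.019, 1.0, -0.001, 0.003]
contact_force: [-0.5, -0.3, 0.4]
gripper_width: 85.2
[ 630.1 -308.9   49.3]
[(np.float32(627.9), np.float32(-309.1), np.float32(28.4))]
px origin x,y 569 -369 s 4
```

View pics/s4.png

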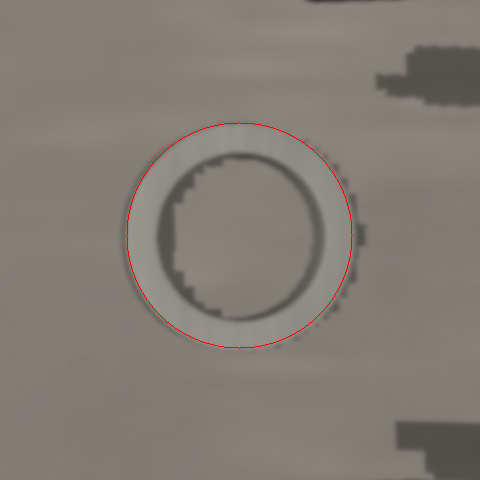

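View pics/s4w.png

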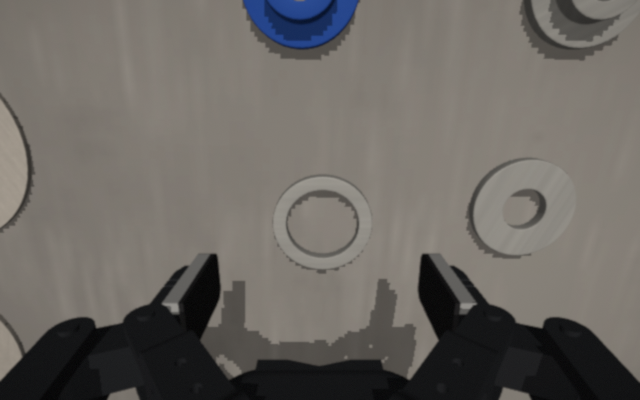

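Spacer 4 is centred between the fingers (322,223); the stop ring at (524,207) and the blue look-alike at (300,10) are clear of the fingers.

```bash
python3 -m jog '[{"hand":85,"dx":0.5,"dy":-0.2,"dz":22,"rx":0,"ry":0,"rz":0},{"hand":85,"dx":0,"dy":0,"dz":16,"rx":0,"ry":0,"rz":0},{"hand":85,"dx":0,"dy":0,"dz":8,"rx":0,"ry":0,"rz":0},{"hand":85,"dx":0,"dy":0,"dz":0,"rx":0,"ry":0,"rz":0},{"hand":85,"dx":0,"dy":0,"dz":0,"rx":0,"ry":0,"rz":0}]'
python3 -m jog '[{"hand":40,"dx":0,"dy":0,"dz":0,"rx":0,"ry":0,"rz":0},{"hand":40,"dx":0,"dy":0,"dz":0,"rx":0,"ry":0,"rz":0},{"hand":40,"dx":0,"dy":0,"dz":0,"rx":0,"ry":0,"rz":0},{"hand":40,"dx":0,"dy":0,"dz":0,"rx":0,"ry":0,"rz":0}]'
python3 -c "
from h import *
d([508.1,65,185])"
```

```text
clock: 27.9
position: [627.9, -309.2, 0.1]
ee_rot: [-0.019, 1.0, -0.0, 0.0]
contact_force: [0.3, -0.7, 0.7]
gripper_width: 85.0
clock: 28.23
position: [628.5, -309.5, 1.9]
ee_rot: [-0.019, 1.0, -0.001, 0.001]
contact_force: [-1.6, 1.2, 6.1]
gripper_width: 53.2
tool d [ 106.5  378.7 -183.1] rot [-0.0013  0.0022  0.0002]
```

```bash
python3 -m jog '[{"hand":40,"dx":0,"dy":0,"dz":-12,"rx":0,"ry":0,"rz":0},{"hand":40,"dx":0,"dy":0,"dz":-33,"rx":0,"ry":0,"rz":0},{"hand":40,"dx":0,"dy":0,"dz":-40,"rx":0,"ry":0,"rz":0},{"hand":40,"dx":0,"dy":0,"dz":-40,"rx":0,"ry":0,"rz":0},{"hand":40,"dx":5,"dy":15,"dz":-37,"rx":0,"ry":0,"rz":0}]'
python3 -m jog '[{"hand":40,"dx":10,"dy":34,"dz":-20,"rx":0,"ry":0,"rz":0},{"hand":40,"dx":11,"dy":39,"dz":0,"rx":0,"ry":0,"rz":0},{"hand":40,"dx":11,"dy":39,"dz":0,"rx":0,"ry":0,"rz":0},{"hand":40,"dx":11,"dy":39,"dz":0,"rx":0,"ry":0,"rz":0},{"hand":40,"dx":11,"dy":39,"dz":0,"rx":0,"ry":0,"rz":0}]'
python3 -m jog '[{"hand":40,"dx":11,"dy":39,"dz":0,"rx":0,"ry":0,"rz":0},{"hand":40,"dx":11,"dy":39,"dz":0,"rx":0,"ry":0,"rz":0},{"hand":40,"dx":11,"dy":39,"dz":0,"rx":0,"ry":0,"rz":0},{"hand":40,"dx":10,"dy":35,"dz":0,"rx":0,"ry":0,"rz":0},{"hand":40,"dx":4.5,"dy":21.4,"dz":20,"rx":0,"ry":0,"rz":0}]'
python3 -m jog '[{"hand":40,"dx":0,"dy":0,"dz":40,"rx":0,"ry":0,"rz":0},{"hand":40,"dx":0,"dy":0,"dz":37,"rx":0,"ry":0,"rz":0},{"hand":40,"dx":0,"dy":0,"dz":0,"rx":0,"ry":0,"rz":0},{"hand":40,"dx":0,"dy":0,"dz":0,"rx":0,"ry":0,"rz":0},{"hand":40,"dx":0,"dy":0,"dz":0,"rx":0,"ry":0,"rz":0}]'
python3 -m jog '[{"hand":40,"dx":0,"dy":0,"dz":0,"rx":0,"ry":0,"rz":0},{"hand":40,"dx":0,"dy":0,"dz":0,"rx":0,"ry":0,"rz":0}]'
python3 - <<'E'
from h import *
d([508.1,64.7,75]); img,W,_=cloud("wrist"); save(img,"s4h.png",(200,100,440,360),2)
E
```

```text
clock: 28.65
position: [622.6, -296.3, 164.7]
ee_rot: [-0.017, 1.0, -0.001, 0.001]
contact_force: [1.4, 0.8, -0.8]
gripper_width: 52.6
clock: 29.07
position: [560.2, -105.0, 182.8]
ee_rot: [-0.018, 1.0, 0.0, 0.001]
contact_force: [0.7, 0.5, -0.9]
gripper_width: 52.7
clock: 29.48
position: [508.8, 68.6, 166.2]
ee_rot: [-0.02, 1.0, 0.002, 0.005]
contact_force: [0.4, 0.6, -0.6]
gripper_width: 52.8
clock: 29.9
position: [509.1, 65.4, 86.7]
ee_rot: [-0.019, 1.0, 0.0, 0.002]
contact_force: [-0.5, 0.4, -0.4]
gripper_width: 53.0
clock: 30.07
position: [508.9, 65.4, 86.9]
ee_rot: [-0.018, 1.0, 0.001, 0.002]
contact_force: [0.3, 0.2, -0.3]
gripper_width: 52.2
tool d [ 0.8 -0.6 11.9] rot [ 0.0016  0.0046 -0.0009]
```

View pics/s4h.png

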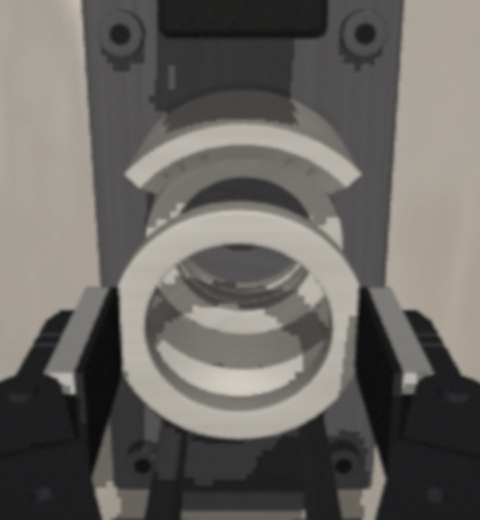

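```bash
python3 -m jog '[{"hand":40,"dx":0,"dy":-0.2,"dz":10,"rx":0,"ry":0,"rz":0},{"hand":40,"dx":0,"dy":0,"dz":9,"rx":0,"ry":0,"rz":0},{"hand":40,"dx":0,"dy":0,"dz":9,"rx":0,"ry":0,"rz":0},{"hand":40,"dx":0,"dy":0,"dz":0,"rx":0,"ry":0,"rz":0}]'
python3 -m jog '[{"hand":40,"dx":0,"dy":0,"dz":7,"rx":0,"ry":0,"rz":0},{"hand":40,"dx":0,"dy":0,"dz":3,"rx":0,"ry":0,"rz":0},{"hand":40,"dx":0,"dy":0,"dz":1,"rx":0,"ry":0,"rz":0},{"hand":40,"dx":0,"dy":0,"dz":0,"rx":0,"ry":0,"rz":0}]'
python3 -m jog '[{"hand":40,"dx":0,"dy":0,"dz":1,"rx":0,"ry":0,"rz":0},{"hand":40,"dx":0,"dy":0,"dz":0,"rx":0,"ry":0,"rz":0}]'
```

```text
clock: 30.45
position: [505.9, 64.3, 54.2]
ee_rot: [-0.018, 1.0, -0.001, -0.002]
contact_force: [-0.6, 0.1, -0.4]
gripper_width: 52.7
clock: 30.78
position: [507.2, 64.9, 45.3]
ee_rot: [-0.018, 1.0, -0.0, -0.0]
contact_force: [0.6, 0.8, -1.0]
gripper_width: 52.9
clock: 30.95
position: [507.5, 65.0, 45.0]
ee_rot: [-0.018, 1.0, 0.0, 0.0]
contact_force: [-0.8, 0.1, 1.4]
gripper_width: 52.5
```

Press slightly, release, and head for the stop ring; look on arrival since it may have been moved.

```bash
python3 -m jog '[{"hand":40,"dx":0,"dy":0,"dz":1.2,"rx":0,"ry":0,"rz":0},{"hand":40,"dx":0,"dy":0,"dz":0,"rx":0,"ry":0,"rz":0}]'
python3 -m jog '[{"hand":70,"dx":0,"dy":0,"dz":0,"rx":0,"ry":0,"rz":0},{"hand":70,"dx":0,"dy":0,"dz":0,"rx":0,"ry":0,"rz":0},{"hand":70,"dx":0,"dy":0,"dz":-15,"rx":0,"ry":0,"rz":0},{"hand":70,"dx":0,"dy":0,"dz":-38,"rx":0,"ry":0,"rz":0},{"hand":70,"dx":0,"dy":0,"dz":-40,"rx":0,"ry":0,"rz":0}]'
python3 -m jog '[{"hand":70,"dx":0,"dy":0,"dz":-40,"rx":0,"ry":0,"rz":0},{"hand":70,"dx":0,"dy":0,"dz":-12,"rx":0,"ry":0,"rz":0}]'
python3 -c "
from h import *
st=arm.read_state();print(st['position'])
look(513,-322,7,'t0.png') if 0 else None
im=warp(7,(360,680),(-480,-150),2,'top'); save(im,'t0.png',s=.9)"
```

```text
clock: 31.12
position: [507.6, 65.0, 44.8]
ee_rot: [-0.019, 1.0, -0.0, 0.0]
contact_force: [-3.4, 0.2, 10.3]
gripper_width: 52.7
clock: 31.53
position: [506.0, 64.3, 135.5]
ee_rot: [-0.018, 1.0, -0.001, -0.003]
contact_force: [0.2, 1.1, -0.2]
gripper_width: 69.9
clock: 31.7
position: [510.6, 65.7, 194.7]
ee_rot: [-0.019, 1.0, 0.001, 0.006]
contact_force: [-0.2, 0.2, 1.8]
gripper_width: 69.8
[510.61001559  65.74604341 194.74371698]
```

View pics/t0.png

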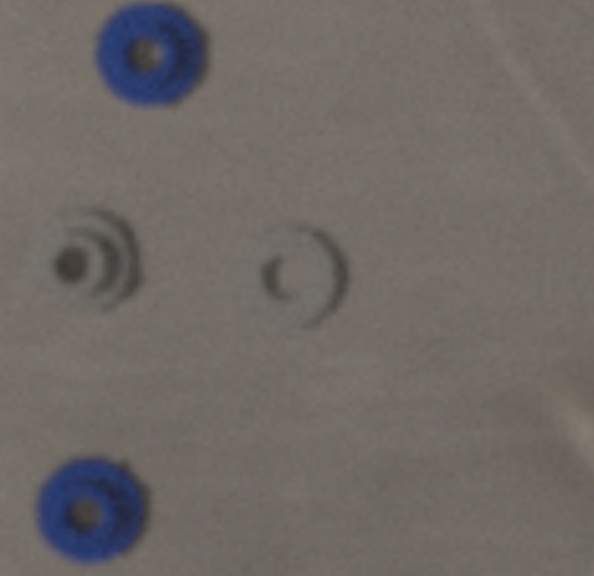

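```bash
python3 -m jog '[{"hand":85,"dx":1,"dy":-36,"dz":-3,"rx":0,"ry":0,"rz":0},{"hand":85,"dx":1,"dy":-40,"dz":0,"rx":0,"ry":0,"rz":0},{"hand":85,"dx":1,"dy":-40,"dz":0,"rx":0,"ry":0,"rz":0},{"hand":85,"dx":1,"dy":-40,"dz":0,"rx":0,"ry":0,"rz":0},{"hand":85,"dx":1,"dy":-40,"dz":0,"rx":0,"ry":0,"rz":0}]'
python3 -m jog '[{"hand":85,"dx":1,"dy":-40,"dz":4,"rx":0,"ry":0,"rz":0},{"hand":85,"dx":1,"dy":-40,"dz":4,"rx":0,"ry":0,"rz":0},{"hand":85,"dx":1,"dy":-40,"dz":8,"rx":0,"ry":0,"rz":0},{"hand":85,"dx":0.5,"dy":-36,"dz":20,"rx":0,"ry":0,"rz":0},{"hand":85,"dx":0.4,"dy":-24,"dz":30,"rx":0,"ry":0,"rz":0}]'
python3 -m jog '[{"hand":85,"dx":0,"dy":-10,"dz":40,"rx":0,"ry":0,"rz":0},{"hand":85,"dx":0,"dy":0,"dz":40,"rx":0,"ry":0,"rz":0},{"hand":85,"dx":0,"dy":0,"dz":0,"rx":0,"ry":0,"rz":0},{"hand":85,"dx":0,"dy":0,"dz":0,"rx":0,"ry":0,"rz":0},{"hand":85,"dx":0,"dy":0,"dz":0,"rx":0,"ry":0,"rz":0}]'
python3 -m jog '[{"hand":85,"dx":0,"dy":0,"dz":0,"rx":0,"ry":0,"rz":0},{"hand":85,"dx":0,"dy":0,"dz":0,"rx":0,"ry":0,"rz":0}]'
python3 -c "
from h import *
look(513,-321,7,'t1.png')"
```

```text
clock: 32.17
position: [508.9, -132.7, 190.6]
ee_rot: [-0.019, 1.0, 0.0, -0.0]
contact_force: [0.9, 0.4, 0.2]
gripper_width: 84.9
clock: 32.58
position: [513.5, -315.0, 126.2]
ee_rot: [-0.017, 1.0, -0.001, 0.003]
contact_force: [0.5, 0.1, 0.3]
gripper_width: 84.5
clock: 33.0
position: [513.9, -321.5, 46.9]
ee_rot: [-0.019, 1.0, -0.001, 0.001]
contact_force: [0.9, 0.3, -0.4]
gripper_width: 85.2
clock: 33.17
position: [514.5, -321.2, 48.4]
ee_rot: [-0.019, 1.0, -0.001, 0.003]
contact_force: [-0.1, 0.3, 0.5]
gripper_width: 84.5
[ 514.5 -321.2   48.4]
[(np.float32(513.4), np.float32(-324.1), np.float32(28.9))]
px origin x,y 453 -381 s 4
```

View pics/t1.png

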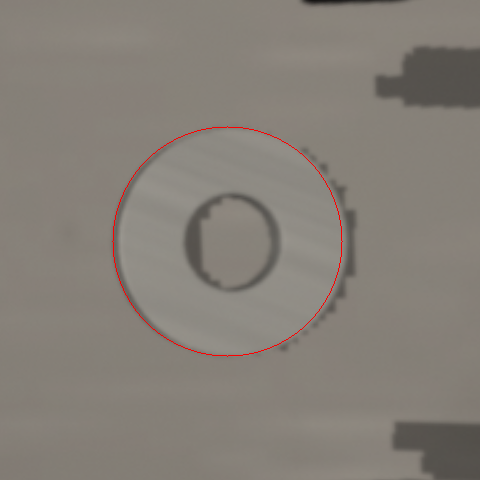

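```bash
python3 -m jog '[{"hand":85,"dx":0.3,"dy":-1.7,"dz":22,"rx":0,"ry":0,"rz":0},{"hand":85,"dx":0,"dy":0,"dz":16,"rx":0,"ry":0,"rz":0},{"hand":85,"dx":0,"dy":0,"dz":8,"rx":0,"ry":0,"rz":0},{"hand":85,"dx":0,"dy":0,"dz":0,"rx":0,"ry":0,"rz":0},{"hand":85,"dx":0,"dy":0,"dz":0,"rx":0,"ry":0,"rz":0}]'
python3 -m jog '[{"hand":40,"dx":0,"dy":0,"dz":0,"rx":0,"ry":0,"rz":0},{"hand":40,"dx":0,"dy":0,"dz":0,"rx":0,"ry":0,"rz":0},{"hand":40,"dx":0,"dy":0,"dz":0,"rx":0,"ry":0,"rz":0},{"hand":40,"dx":0,"dy":0,"dz":0,"rx":0,"ry":0,"rz":0}]'
python3 -c "
from h import *
d([508.1,65,185])"
```

```text
clock: 33.63
position: [512.8, -322.9, 0.1]
ee_rot: [-0.019, 1.0, -0.0, 0.0]
contact_force: [0.2, 0.8, 0.8]
gripper_width: 85.4
clock: 33.97
position: [513.3, -323.1, 1.5]
ee_rot: [-0.019, 1.0, -0.001, 0.001]
contact_force: [-1.5, 2.7, 7.0]
gripper_width: 53.4
tool d [  -9.2  388.1 -183.5] rot [-0.0012  0.0022  0.0002]
```

```bash
python3 -m jog '[{"hand":40,"dx":0,"dy":0,"dz":-12,"rx":0,"ry":0,"rz":0},{"hand":40,"dx":0,"dy":0,"dz":-33,"rx":0,"ry":0,"rz":0},{"hand":40,"dx":0,"dy":0,"dz":-40,"rx":0,"ry":0,"rz":0},{"hand":40,"dx":0,"dy":0,"dz":-40,"rx":0,"ry":0,"rz":0},{"hand":40,"dx":0,"dy":15,"dz":-37,"rx":0,"ry":0,"rz":0}]'
python3 -m jog '[{"hand":40,"dx":-1,"dy":34,"dz":-20,"rx":0,"ry":0,"rz":0},{"hand":40,"dx":-1,"dy":40,"dz":0,"rx":0,"ry":0,"rz":0},{"hand":40,"dx":-1,"dy":40,"dz":0,"rx":0,"ry":0,"rz":0},{"hand":40,"dx":-1,"dy":40,"dz":0,"rx":0,"ry":0,"rz":0},{"hand":40,"dx":-1,"dy":40,"dz":0,"rx":0,"ry":0,"rz":0}]'
python3 -m jog '[{"hand":40,"dx":-1,"dy":40,"dz":0,"rx":0,"ry":0,"rz":0},{"hand":40,"dx":-1,"dy":40,"dz":0,"rx":0,"ry":0,"rz":0},{"hand":40,"dx":-1,"dy":40,"dz":0,"rx":0,"ry":0,"rz":0},{"hand":40,"dx":-1,"dy":37,"dz":0,"rx":0,"ry":0,"rz":0},{"hand":40,"dx":-0.2,"dy":22,"dz":20,"rx":0,"ry":0,"rz":0}]'
python3 -m jog '[{"hand":40,"dx":0,"dy":0,"dz":40,"rx":0,"ry":0,"rz":0},{"hand":40,"dx":0,"dy":0,"dz":37,"rx":0,"ry":0,"rz":0},{"hand":40,"dx":0,"dy":0,"dz":0,"rx":0,"ry":0,"rz":0},{"hand":40,"dx":0,"dy":0,"dz":0,"rx":0,"ry":0,"rz":0},{"hand":40,"dx":0,"dy":0,"dz":0,"rx":0,"ry":0,"rz":0}]'
python3 -m jog '[{"hand":40,"dx":0,"dy":0,"dz":0,"rx":0,"ry":0,"rz":0},{"hand":40,"dx":0,"dy":0,"dz":0,"rx":0,"ry":0,"rz":0}]'
python3 - <<'E'
from h import *
d([508.1,65,75]); img,W,_=cloud("wrist"); save(img,"t1h.png",(200,100,440,360),2)
E
```

```text
clock: 34.38
position: [511.8, -309.4, 164.4]
ee_rot: [-0.017, 1.0, -0.001, 0.001]
contact_force: [1.1, -0.0, -1.1]
gripper_width: 53.2
clock: 34.8
position: [509.0, -112.2, 182.4]
ee_rot: [-0.018, 1.0, 0.0, 0.001]
contact_force: [0.2, 0.4, -1.5]
gripper_width: 53.3
clock: 35.22
position: [509.9, 69.2, 165.8]
ee_rot: [-0.02, 1.0, 0.002, 0.005]
contact_force: [0.2, 0.3, -1.4]
gripper_width: 53.4
clock: 35.63
position: [508.9, 65.4, 86.4]
ee_rot: [-0.019, 1.0, 0.0, 0.002]
contact_force: [0.4, -0.2, -0.5]
gripper_width: 53.2
clock: 35.8
position: [508.9, 65.5, 86.8]
ee_rot: [-0.018, 1.0, 0.001, 0.002]
contact_force: [-0.1, 0.6, -1.8]
gripper_width: 53.0
tool d [ 0.8 -0.4 11.8] rot [ 0.0017  0.0047 -0.0009]
```

View pics/t1h.png

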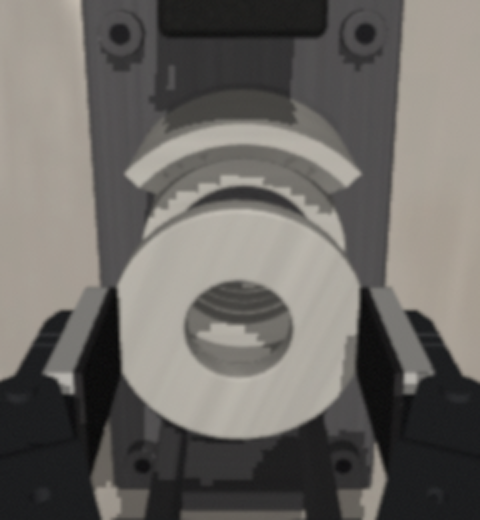

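```bash
python3 -m jog '[{"hand":40,"dx":0,"dy":-0.2,"dz":10,"rx":0,"ry":0,"rz":0},{"hand":40,"dx":0,"dy":0,"dz":9,"rx":0,"ry":0,"rz":0},{"hand":40,"dx":0,"dy":0,"dz":6,"rx":0,"ry":0,"rz":0},{"hand":40,"dx":0,"dy":0,"dz":0,"rx":0,"ry":0,"rz":0}]'
python3 -m jog '[{"hand":40,"dx":0,"dy":0,"dz":4,"rx":0,"ry":0,"rz":0},{"hand":40,"dx":0,"dy":0,"dz":2,"rx":0,"ry":0,"rz":0},{"hand":40,"dx":0,"dy":0,"dz":1,"rx":0,"ry":0,"rz":0},{"hand":40,"dx":0,"dy":0,"dz":0,"rx":0,"ry":0,"rz":0}]'
python3 -m jog '[{"hand":40,"dx":0,"dy":0,"dz":1,"rx":0,"ry":0,"rz":0},{"hand":40,"dx":0,"dy":0,"dz":0,"rx":0,"ry":0,"rz":0}]'
```

```text
clock: 36.18
position: [506.0, 64.4, 57.4]
ee_rot: [-0.018, 1.0, -0.001, -0.002]
contact_force: [-0.6, -0.1, -2.3]
gripper_width: 53.1
clock: 36.52
position: [507.3, 65.0, 52.1]
ee_rot: [-0.018, 1.0, -0.0, -0.0]
contact_force: [0.1, -0.8, -0.5]
gripper_width: 52.9
clock: 36.68
position: [507.6, 65.1, 51.6]
ee_rot: [-0.018, 1.0, 0.0, 0.0]
contact_force: [-0.3, -0.3, -0.2]
gripper_width: 53.1
```

```bash
python3 -m jog '[{"hand":40,"dx":0,"dy":0,"dz":1.5,"rx":0,"ry":0,"rz":0},{"hand":40,"dx":0,"dy":0,"dz":0,"rx":0,"ry":0,"rz":0}]'
python3 -m jog '[{"hand":70,"dx":0,"dy":0,"dz":0,"rx":0,"ry":0,"rz":0},{"hand":70,"dx":0,"dy":0,"dz":0,"rx":0,"ry":0,"rz":0},{"hand":70,"dx":0,"dy":0,"dz":-15,"rx":0,"ry":0,"rz":0},{"hand":70,"dx":0,"dy":0,"dz":-38,"rx":0,"ry":0,"rz":0},{"hand":70,"dx":0,"dy":0,"dz":-40,"rx":0,"ry":0,"rz":0}]'
python3 -m jog '[{"hand":70,"dx":0,"dy":0,"dz":-40,"rx":0,"ry":0,"rz":0},{"hand":70,"dx":0,"dy":0,"dz":-10,"rx":0,"ry":0,"rz":0}]'
python3 -c "
from h import *
st=arm.read_state();print(st['position'])
im=warp(7,(360,680),(-480,-150),2,'top'); save(im,'t2.png',s=.9)"
```

```text
clock: 36.85
position: [507.7, 65.1, 51.4]
ee_rot: [-0.019, 1.0, -0.0, 0.0]
contact_force: [-2.6, -0.1, 8.5]
gripper_width: 53.1
clock: 37.27
position: [506.0, 64.4, 142.1]
ee_rot: [-0.018, 1.0, -0.001, -0.003]
contact_force: [1.2, 0.9, -0.2]
gripper_width: 70.1
clock: 37.43
position: [510.9, 65.9, 199.7]
ee_rot: [-0.019, 1.0, 0.002, 0.006]
contact_force: [0.3, 0.0, 0.3]
gripper_width: 69.8
[510.9052675   65.92330755 199.66827067]
```

View pics/t2.png

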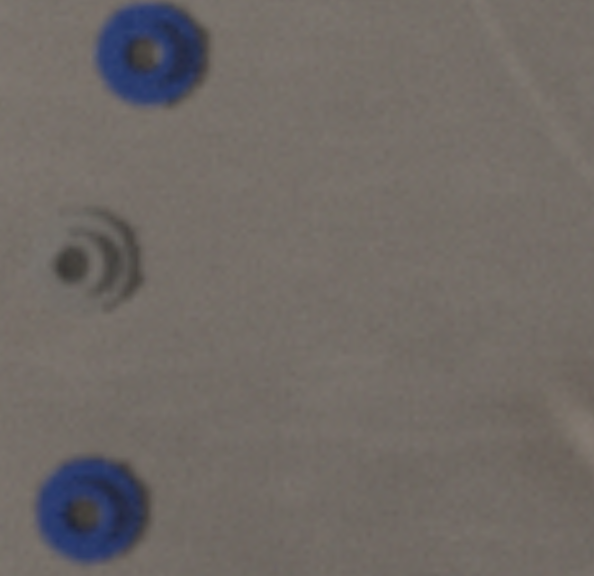

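```bash
python3 -m jog '[{"hand":85,"dx":2,"dy":-36,"dz":0,"rx":0,"ry":0,"rz":0},{"hand":85,"dx":2,"dy":-40,"dz":0,"rx":0,"ry":0,"rz":0},{"hand":85,"dx":2,"dy":-40,"dz":0,"rx":0,"ry":0,"rz":0},{"hand":85,"dx":2,"dy":-40,"dz":0,"rx":0,"ry":0,"rz":0},{"hand":85,"dx":2,"dy":-40,"dz":0,"rx":0,"ry":0,"rz":0}]'
python3 -m jog '[{"hand":85,"dx":2,"dy":-40,"dz":0,"rx":0,"ry":0,"rz":0},{"hand":85,"dx":2,"dy":-40,"dz":0,"rx":0,"ry":0,"rz":0},{"hand":85,"dx":2,"dy":-40,"dz":0,"rx":0,"ry":0,"rz":0},{"hand":85,"dx":2,"dy":-40,"dz":4,"rx":0,"ry":0,"rz":0},{"hand":85,"dx":2,"dy":-40,"dz":4,"rx":0,"ry":0,"rz":0}]'
python3 -m jog '[{"hand":85,"dx":1,"dy":-40,"dz":8,"rx":0,"ry":0,"rz":0},{"hand":85,"dx":0.5,"dy":-34,"dz":20,"rx":0,"ry":0,"rz":0},{"hand":85,"dx":0.3,"dy":-22,"dz":32,"rx":0,"ry":0,"rz":0},{"hand":85,"dx":0,"dy":-10,"dz":40,"rx":0,"ry":0,"rz":0},{"hand":85,"dx":0,"dy":0,"dz":38,"rx":0,"ry":0,"rz":0}]'
python3 -m jog '[{"hand":85,"dx":0,"dy":0,"dz":0,"rx":0,"ry":0,"rz":0},{"hand":85,"dx":0,"dy":0,"dz":0,"rx":0,"ry":0,"rz":0},{"hand":85,"dx":0,"dy":0,"dz":0,"rx":0,"ry":0,"rz":0},{"hand":85,"dx":0,"dy":0,"dz":0,"rx":0,"ry":0,"rz":0},{"hand":85,"dx":0,"dy":0,"dz":0,"rx":0,"ry":0,"rz":0}]'
python3 -c "
from h import *
look(505,-438,7,'c1.png')"
```

```text
clock: 37.9
position: [503.9, -132.8, 192.1]
ee_rot: [-0.019, 1.0, 0.0, -0.0]
contact_force: [0.5, -0.7, 0.7]
gripper_width: 85.1
clock: 38.32
position: [501.4, -333.4, 183.9]
ee_rot: [-0.018, 1.0, 0.0, -0.0]
contact_force: [0.4, 0.9, 0.4]
gripper_width: 84.8
clock: 38.73
position: [503.2, -440.0, 44.1]
ee_rot: [-0.017, 1.0, -0.0, 0.0]
contact_force: [0.1, 0.6, -0.2]
gripper_width: 84.7
clock: 39.15
position: [505.7, -437.9, 50.1]
ee_rot: [-0.019, 1.0, -0.002, 0.002]
contact_force: [0.5, 0.1, -0.7]
gripper_width: 85.1
[ 505.7 -437.9   50.1]
[(np.float32(505.4), np.float32(-438.4), np.float32(27.7))]
px origin x,y 445 -498 s 4
```

View pics/c1.png

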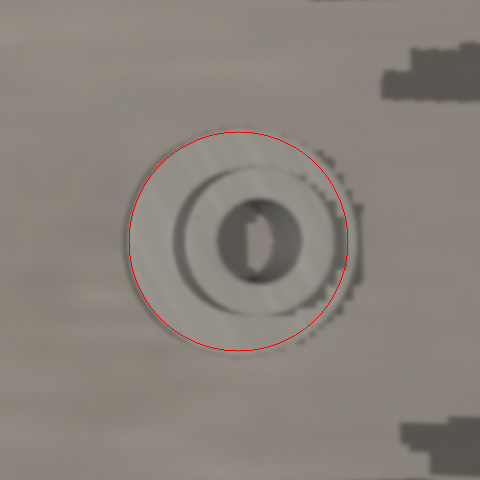

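```bash
python3 -m jog '[{"hand":85,"dx":0,"dy":0,"dz":24,"rx":0,"ry":0,"rz":0},{"hand":85,"dx":0,"dy":0,"dz":16,"rx":0,"ry":0,"rz":0},{"hand":85,"dx":0,"dy":0,"dz":8,"rx":0,"ry":0,"rz":0},{"hand":85,"dx":0,"dy":0,"dz":0,"rx":0,"ry":0,"rz":0},{"hand":85,"dx":0,"dy":0,"dz":0,"rx":0,"ry":0,"rz":0}]'
python3 -m jog '[{"hand":40,"dx":0,"dy":0,"dz":0,"rx":0,"ry":0,"rz":0},{"hand":40,"dx":0,"dy":0,"dz":0,"rx":0,"ry":0,"rz":0},{"hand":40,"dx":0,"dy":0,"dz":0,"rx":0,"ry":0,"rz":0},{"hand":40,"dx":0,"dy":0,"dz":0,"rx":0,"ry":0,"rz":0}]'
python3 -c "
from h import *
d([508.1,65,185])"
```

```text
clock: 39.62
position: [504.4, -437.7, -0.3]
ee_rot: [-0.019, 1.0, -0.0, 0.0]
contact_force: [-0.6, 0.4, 0.2]
gripper_width: 85.0
clock: 39.95
position: [505.0, -438.1, 1.2]
ee_rot: [-0.019, 1.0, -0.001, 0.001]
contact_force: [-1.4, 0.4, 6.6]
gripper_width: 53.5
tool d [ -21.7  502.6 -183.8] rot [-0.002   0.0025  0.0002]
```

```bash
python3 -m jog '[{"hand":40,"dx":0,"dy":0,"dz":-12,"rx":0,"ry":0,"rz":0},{"hand":40,"dx":0,"dy":0,"dz":-33,"rx":0,"ry":0,"rz":0},{"hand":40,"dx":0,"dy":0,"dz":-40,"rx":0,"ry":0,"rz":0},{"hand":40,"dx":0,"dy":0,"dz":-40,"rx":0,"ry":0,"rz":0},{"hand":40,"dx":0,"dy":15,"dz":-37,"rx":0,"ry":0,"rz":0}]'
python3 -m jog '[{"hand":40,"dx":-2,"dy":34,"dz":-20,"rx":0,"ry":0,"rz":0},{"hand":40,"dx":-2,"dy":40,"dz":0,"rx":0,"ry":0,"rz":0},{"hand":40,"dx":-2,"dy":40,"dz":0,"rx":0,"ry":0,"rz":0},{"hand":40,"dx":-2,"dy":40,"dz":0,"rx":0,"ry":0,"rz":0},{"hand":40,"dx":-2,"dy":40,"dz":0,"rx":0,"ry":0,"rz":0}]'
python3 -m jog '[{"hand":40,"dx":-2,"dy":40,"dz":0,"rx":0,"ry":0,"rz":0},{"hand":40,"dx":-2,"dy":40,"dz":0,"rx":0,"ry":0,"rz":0},{"hand":40,"dx":-2,"dy":40,"dz":0,"rx":0,"ry":0,"rz":0},{"hand":40,"dx":-2,"dy":40,"dz":0,"rx":0,"ry":0,"rz":0},{"hand":40,"dx":-1,"dy":40,"dz":0,"rx":0,"ry":0,"rz":0}]'
python3 -m jog '[{"hand":40,"dx":-1,"dy":40,"dz":0,"rx":0,"ry":0,"rz":0},{"hand":40,"dx":-1,"dy":34,"dz":0,"rx":0,"ry":0,"rz":0},{"hand":40,"dx":-0.7,"dy":19.5,"dz":17,"rx":0,"ry":0,"rz":0},{"hand":40,"dx":0,"dy":0,"dz":40,"rx":0,"ry":0,"rz":0},{"hand":40,"dx":0,"dy":0,"dz":37,"rx":0,"ry":0,"rz":0}]'
python3 -m jog '[{"hand":40,"dx":0,"dy":0,"dz":0,"rx":0,"ry":0,"rz":0},{"hand":40,"dx":0,"dy":0,"dz":0,"rx":0,"ry":0,"rz":0},{"hand":40,"dx":0,"dy":0,"dz":0,"rx":0,"ry":0,"rz":0},{"hand":40,"dx":0,"dy":0,"dz":0,"rx":0,"ry":0,"rz":0},{"hand":40,"dx":0,"dy":0,"dz":0,"rx":0,"ry":0,"rz":0}]'
python3 - <<'E'
from h import *
d([508.1,65,75]); img,W,_=cloud("wrist"); save(img,"c1h.png",(200,100,440,360),2)
E
```

```text
clock: 40.37
position: [503.1, -424.1, 163.6]
ee_rot: [-0.017, 1.0, -0.001, 0.001]
contact_force: [1.8, 0.2, -1.5]
gripper_width: 53.7
clock: 40.78
position: [505.4, -226.5, 181.7]
ee_rot: [-0.018, 1.0, 0.0, 0.0]
contact_force: [1.0, 0.9, -1.3]
gripper_width: 53.2
clock: 41.2
position: [507.3, -26.2, 181.6]
ee_rot: [-0.018, 1.0, 0.0, 0.0]
contact_force: [0.9, 1.3, -1.2]
gripper_width: 53.2
clock: 41.62
position: [508.1, 67.6, 87.8]
ee_rot: [-0.02, 1.0, 0.001, 0.003]
contact_force: [-0.9, 0.8, -2.4]
gripper_width: 53.3
clock: 42.03
position: [508.8, 65.8, 89.3]
ee_rot: [-0.018, 1.0, 0.001, 0.002]
contact_force: [-0.1, -0.2, -1.7]
gripper_width: 53.3
tool d [ 0.7 -0.8 14.3] rot [ 0.0017  0.0048 -0.0008]
```

View pics/c1h.png

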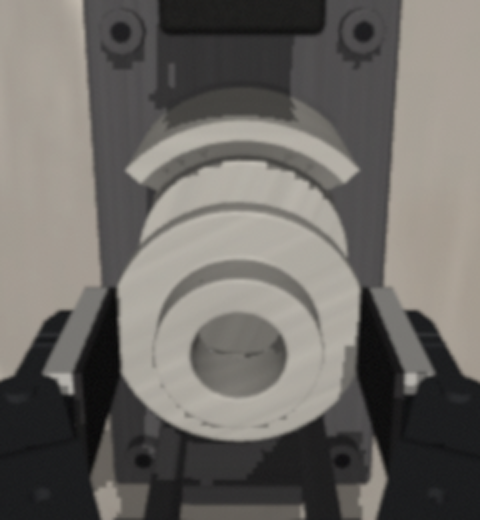

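```bash
python3 -m jog '[{"hand":40,"dx":0,"dy":-0.3,"dz":10,"rx":0,"ry":0,"rz":0},{"hand":40,"dx":0,"dy":0,"dz":8,"rx":0,"ry":0,"rz":0},{"hand":40,"dx":0,"dy":0,"dz":3,"rx":0,"ry":0,"rz":0},{"hand":40,"dx":0,"dy":0,"dz":0,"rx":0,"ry":0,"rz":0}]'
python3 -m jog '[{"hand":40,"dx":0,"dy":0,"dz":4,"rx":0,"ry":0,"rz":0},{"hand":40,"dx":0,"dy":0,"dz":3,"rx":0,"ry":0,"rz":0},{"hand":40,"dx":0,"dy":0,"dz":0,"rx":0,"ry":0,"rz":0},{"hand":40,"dx":0,"dy":0,"dz":0,"rx":0,"ry":0,"rz":0}]'
python3 -m jog '[{"hand":40,"dx":0,"dy":0,"dz":1,"rx":0,"ry":0,"rz":0},{"hand":40,"dx":0,"dy":0,"dz":0,"rx":0,"ry":0,"rz":0}]'
```

```text
clock: 42.42
position: [506.2, 64.7, 64.4]
ee_rot: [-0.018, 1.0, -0.001, -0.001]
contact_force: [-0.6, -0.1, -1.6]
gripper_width: 52.9
clock: 42.75
position: [507.3, 65.2, 58.7]
ee_rot: [-0.018, 1.0, -0.0, -0.0]
contact_force: [0.1, -1.4, -1.2]
gripper_width: 53.1
clock: 42.92
position: [507.4, 65.2, 58.2]
ee_rot: [-0.018, 1.0, 0.0, 0.0]
contact_force: [-0.9, -0.8, 0.5]
gripper_width: 53.7
```

```bash
python3 -m jog '[{"hand":40,"dx":0,"dy":0,"dz":1.5,"rx":0,"ry":0,"rz":0},{"hand":40,"dx":0,"dy":0,"dz":0,"rx":0,"ry":0,"rz":0}]'
python3 -m jog '[{"hand":72,"dx":0,"dy":0,"dz":0,"rx":0,"ry":0,"rz":0},{"hand":72,"dx":0,"dy":0,"dz":0,"rx":0,"ry":0,"rz":0},{"hand":72,"dx":0,"dy":0,"dz":-15,"rx":0,"ry":0,"rz":0},{"hand":72,"dx":0,"dy":0,"dz":-38,"rx":0,"ry":0,"rz":0},{"hand":72,"dx":0,"dy":0,"dz":-40,"rx":0,"ry":0,"rz":0}]'
python3 -m jog '[{"hand":40,"dx":0,"dy":0,"dz":-40,"rx":0,"ry":0,"rz":0},{"hand":10,"dx":0,"dy":0,"dz":-40,"rx":0,"ry":0,"rz":0},{"hand":0,"dx":0,"dy":0,"dz":-40,"rx":0,"ry":0,"rz":0},{"hand":0,"dx":0,"dy":0,"dz":-40,"rx":0,"ry":0,"rz":0},{"hand":0,"dx":0,"dy":20,"dz":-25,"rx":0,"ry":0,"rz":0}]'
python3 -m jog '[{"hand":0,"dx":0,"dy":20,"dz":0,"rx":0,"ry":0,"rz":0},{"hand":0,"dx":0,"dy":0,"dz":0,"rx":0,"ry":0,"rz":0},{"hand":0,"dx":0,"dy":0,"dz":0,"rx":0,"ry":0,"rz":0},{"hand":0,"dx":0,"dy":0,"dz":0,"rx":0,"ry":0,"rz":0}]'
python3 - <<'E'
from h import *
print(arm.read_state()["position"])
img,W,_=cloud("wrist"); save(img,"v1.png")
img2,W2,_=cloud("scene"); save(img2,"v1s.png",(200,170,360,290),5)
m=(abs(W[...,0]-508)<60)&(abs(W[...,1]-65)<60)
E
```

```text
clock: 43.08
position: [507.5, 65.2, 58.1]
ee_rot: [-0.019, 1.0, -0.0, 0.0]
contact_force: [-3.6, 0.1, 11.5]
gripper_width: 53.1
clock: 43.5
position: [505.9, 64.6, 148.5]
ee_rot: [-0.018, 1.0, -0.001, -0.003]
contact_force: [2.0, -0.4, -0.2]
gripper_width: 72.0
clock: 43.92
position: [507.4, 83.7, 339.4]
ee_rot: [-0.017, 1.0, 0.001, 0.003]
contact_force: [1.0, 0.4, 0.6]
gripper_width: 11.4
clock: 44.25
position: [505.3, 104.9, 333.2]
ee_rot: [-0.018, 1.0, -0.0, -0.001]
contact_force: [0.1, -0.2, -0.2]
gripper_width: 0.1
[505.33175769 104.88229694 333.24419344]
```

View pics/v1.png

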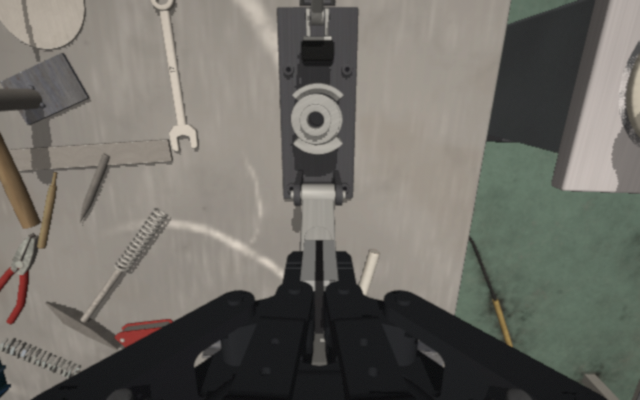

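View pics/v1s.png

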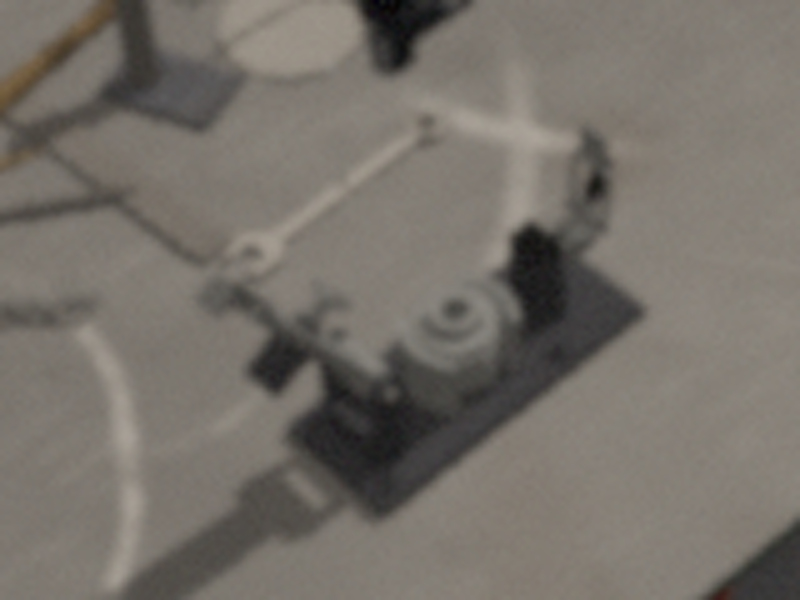

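```bash
python3 -c "
from h import *
d([500.5,275,228])"
python3 -m jog '[{"hand":0,"dx":0,"dy":30,"dz":0,"rx":0,"ry":0,"rz":0},{"hand":0,"dx":0,"dy":40,"dz":0,"rx":0,"ry":0,"rz":0},{"hand":0,"dx":0,"dy":40,"dz":0,"rx":0,"ry":0,"rz":0},{"hand":0,"dx":0,"dy":40,"dz":0,"rx":0,"ry":0,"rz":0},{"hand":0,"dx":0,"dy":20,"dz":0,"rx":0,"ry":0,"rz":0}]'
python3 -m jog '[{"hand":0,"dx":0,"dy":0,"dz":20,"rx":0,"ry":0,"rz":0},{"hand":0,"dx":0,"dy":0,"dz":30,"rx":0,"ry":0,"rz":0},{"hand":0,"dx":0,"dy":0,"dz":30,"rx":0,"ry":0,"rz":0},{"hand":0,"dx":0,"dy":0,"dz":20,"rx":0,"ry":0,"rz":0},{"hand":0,"dx":0,"dy":0,"dz":0,"rx":0,"ry":0,"rz":0}]'
python3 - <<'E'
from h import *
print(arm.read_state()["position"])
img,W,_=cloud("wrist"); save(img,"v2.png")
img2,W2,_=cloud("scene"); save(img2,"v2s.png",(160,130,360,290),4)
E
```

```text
tool d [ -1.3 170.6 105.3] rot [-0.001  -0.0019 -0.0012]
clock: 44.77
position: [499.4, 277.8, 333.1]
ee_rot: [-0.019, 1.0, -0.0, -0.001]
contact_force: [-0.1, -0.2, 0.3]
gripper_width: -0.0
clock: 45.18
position: [497.2, 272.7, 228.5]
ee_rot: [-0.018, 1.0, -0.003, -0.005]
contact_force: [-0.1, -0.6, -0.2]
gripper_width: 0.1
[497.17654544 272.72073915 228.51053007]
```

View pics/v2.png

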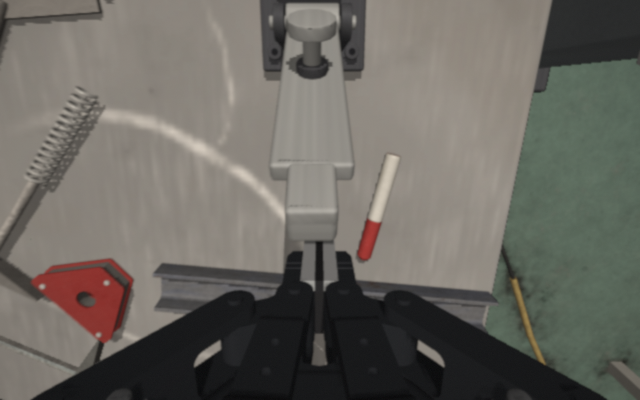

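View pics/v2s.png

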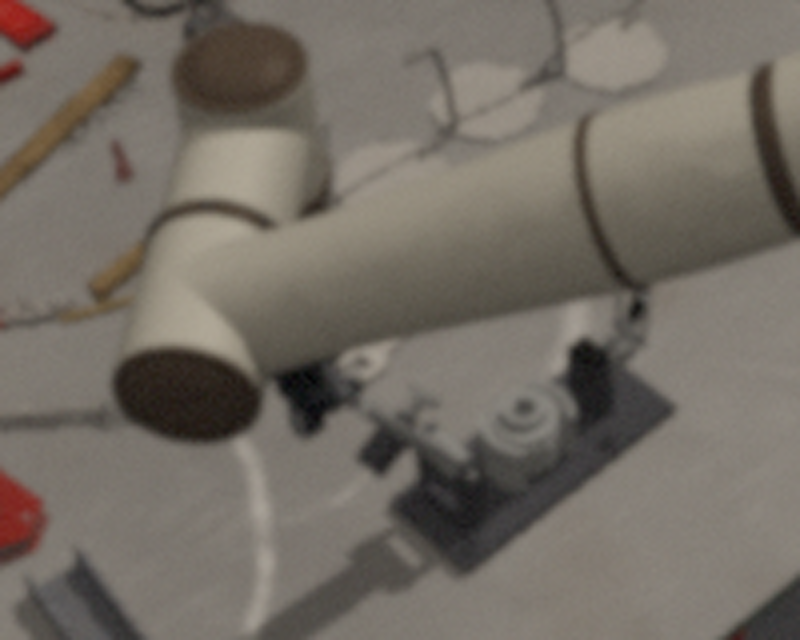

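```bash
python3 -m jog '[{"hand":0,"dx":0,"dy":-15,"dz":0,"rx":0,"ry":0,"rz":0},{"hand":0,"dx":0,"dy":-10,"dz":0,"rx":0,"ry":0,"rz":0},{"hand":0,"dx":0,"dy":-10,"dz":0,"rx":0,"ry":0,"rz":0},{"hand":0,"dx":0,"dy":-10,"dz":0,"rx":0,"ry":0,"rz":0}]'
python3 -m jog '[{"hand":0,"dx":0,"dy":-10,"dz":0,"rx":0,"ry":0,"rz":0},{"hand":0,"dx":0,"dy":-10,"dz":0,"rx":0,"ry":0,"rz":0},{"hand":0,"dx":0,"dy":-10,"dz":0,"rx":0,"ry":0,"rz":0}]'
python3 -m jog '[{"hand":0,"dx":0,"dy":-12,"dz":0,"rx":0,"ry":0,"rz":0},{"hand":0,"dx":0,"dy":-12,"dz":0,"rx":0,"ry":0,"rz":0},{"hand":0,"dx":0,"dy":-12,"dz":0,"rx":0,"ry":0,"rz":0}]'
```

```text
clock: 45.62
position: [502.3, 230.1, 236.6]
ee_rot: [-0.018, 1.0, 0.002, 0.002]
contact_force: [-0.3, 2.4, 2.6]
gripper_width: 0.1
clock: 45.87
position: [502.1, 198.6, 234.8]
ee_rot: [-0.018, 1.0, -0.0, -0.0]
contact_force: [-6.6, 4.7, 13.3]
gripper_width: 0.5
clock: 46.12
position: [504.6, 162.9, 238.3]
ee_rot: [-0.019, 1.0, -0.0, 0.002]
contact_force: [-3.8, 0.5, 16.0]
gripper_width: -0.0
```

```bash
python3 - <<'E'
from h import *
print(arm.read_state()["position"],arm.read_state()["contact_force"])
img,W,_=cloud("wrist"); save(img,"v3.png",(160,100,480,400),2)
E
```

```text
[504.55553667 162.85474571 238.25401643] [-3.81632334  0.50851359 16.02549989]
```

View pics/v3.png

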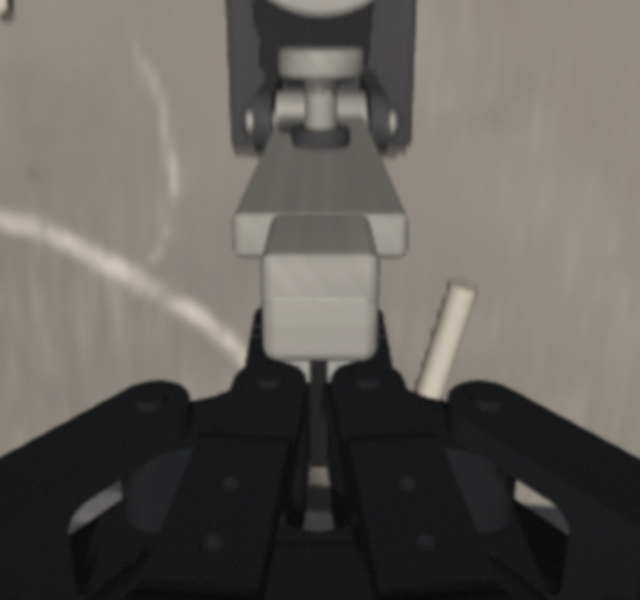

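```bash
python3 -m jog '[{"hand":0,"dx":0,"dy":0,"dz":-15,"rx":0,"ry":0,"rz":0},{"hand":0,"dx":0,"dy":0,"dz":0,"rx":0,"ry":0,"rz":0}]'
python3 -m jog '[{"hand":0,"dx":0,"dy":-6,"dz":-3,"rx":0,"ry":0,"rz":0},{"hand":0,"dx":0,"dy":-10,"dz":0,"rx":0,"ry":0,"rz":0},{"hand":0,"dx":0,"dy":-10,"dz":0,"rx":0,"ry":0,"rz":0}]'
```

```text
clock: 46.33
position: [503.9, 162.5, 250.9]
ee_rot: [-0.018, 1.0, -0.0, 0.001]
contact_force: [1.6, 0.2, -0.2]
gripper_width: -0.3
clock: 46.58
position: [504.0, 137.1, 251.3]
ee_rot: [-0.018, 1.0, -0.0, -0.001]
contact_force: [-0.8, 0.4, -0.4]
gripper_width: 0.0
```

```bash
python3 -m jog '[{"hand":0,"dx":0,"dy":-10,"dz":0,"rx":0,"ry":0,"rz":0},{"hand":0,"dx":0,"dy":0,"dz":0,"rx":0,"ry":0,"rz":0},{"hand":0,"dx":0,"dy":0,"dz":0,"rx":0,"ry":0,"rz":0},{"hand":0,"dx":0,"dy":0,"dz":0,"rx":0,"ry":0,"rz":0}]'
python3 - <<'E'
from h import *
img,W,_=cloud("wrist"); save(img,"v4.png")
E
```

```text
clock: 46.92
position: [504.9, 127.8, 252.2]
ee_rot: [-0.018, 1.0, -0.0, -0.0]
contact_force: [-0.7, -0.9, -0.3]
gripper_width: -0.3
```

View pics/v4.png

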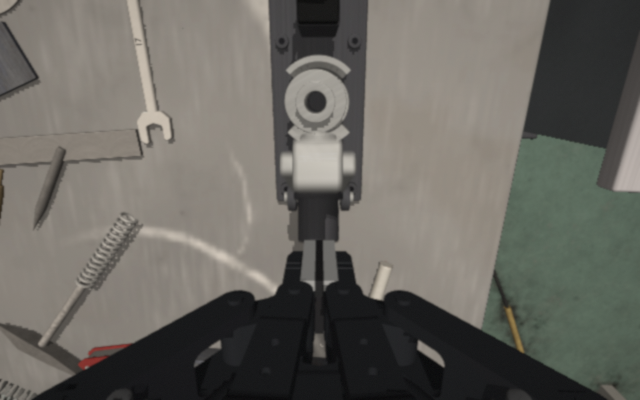

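```bash
python3 -m jog '[{"hand":0,"dx":0,"dy":0,"dz":-30,"rx":0,"ry":0,"rz":0},{"hand":0,"dx":0,"dy":0,"dz":-35,"rx":0,"ry":0,"rz":0},{"hand":0,"dx":0,"dy":0,"dz":-35,"rx":0,"ry":0,"rz":0},{"hand":0,"dx":0,"dy":-20,"dz":0,"rx":0,"ry":0,"rz":0},{"hand":0,"dx":0,"dy":-40,"dz":0,"rx":0,"ry":0,"rz":0}]'
for i in 1 2 3 4; do python3 -m jog '[{"hand":0,"dx":0,"dy":0,"dz":0,"rx":0,"ry":0,"rz":0},{"hand":0,"dx":0,"dy":0,"dz":0,"rx":0,"ry":0,"rz":0},{"hand":0,"dx":0,"dy":0,"dz":0,"rx":0,"ry":0,"rz":0},{"hand":0,"dx":0,"dy":0,"dz":0,"rx":0,"ry":0,"rz":0},{"hand":0,"dx":0,"dy":0,"dz":0,"rx":0,"ry":0,"rz":0}]' | head -2;done
python3 - <<'E'
from h import *
img,W,_=cloud("wrist"); save(img,"v5.png")
img2,W2,_=cloud("scene"); save(img2,"v5s.png",(200,170,360,290),5)
E
```

```text
clock: 47.38
position: [508.4, 70.7, 354.6]
ee_rot: [-0.021, 1.0, 0.001, 0.003]
contact_force: [1.0, -0.4, -2.2]
gripper_width: -0.1
clock: 47.8
position: [507.1, 69.1, 352.0]
clock: 48.22
position: [507.1, 68.3, 352.3]
clock: 48.63
position: [507.1, 68.2, 352.3]
clock: 49.05
position: [507.1, 68.2, 352.3]
```

View pics/v5.png

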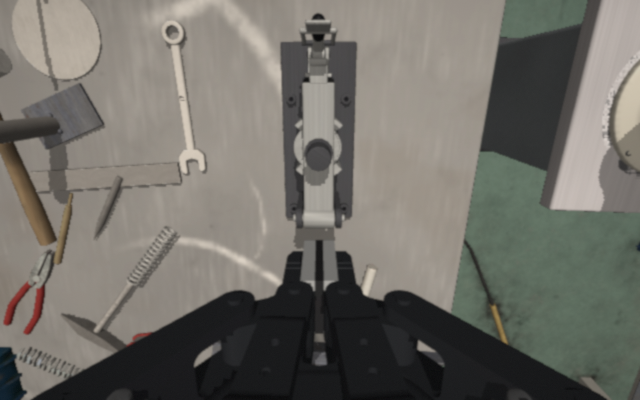

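View pics/v5s.png

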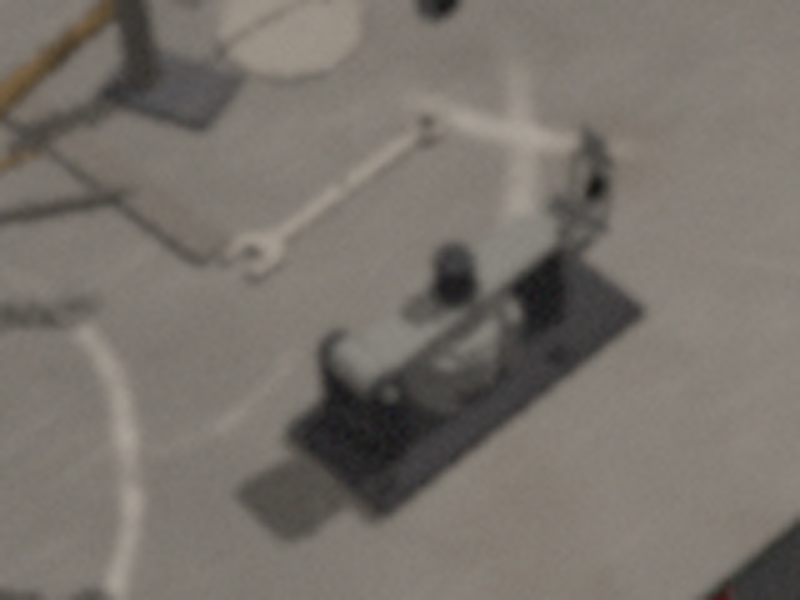

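```bash
python3 - <<'E'
from h import *
img,W,_=cloud("wrist")
c,s=np.cos(.037),np.sin(.037)
D=W-np.array([508.1,64.9,0]); N=np.stack([c*D[...,0]+s*D[...,1],-s*D[...,0]+c*D[...,1],D[...,2]],-1)
m=(abs(N[...,0])<25)&(N[...,1]<-85)&(N[...,1]>-170)&(N[...,2]>70)
q=N[m]; 
for lo in range(70,180,10):
    k=q[(q[:,2]>=lo)&(q[:,2]<lo+10)]
    if len(k): print(lo,len(k),k.min(0).round(),k.max(0).round(),np.median(k,0).round())
m=(abs(N[...,0])<18)&(N[...,1]<80)&(N[...,1]>-105)&(N[...,2]>70)
for y in range(-105,80,15):
    k=N[m&(N[...,1]>=y)&(N[...,1]<y+15)]
    if len(k): print(y,np.median(k[:,2]).round(1),k[:,2].max().round())
save(img,"v6.png",(260,0,380,120),6)
d([514,-95,165])
E
```

```text
70 364 [ -18. -124.   70.] [ 19. -86.  80.] [  -0. -112.   73.]
80 86 [ -18. -122.   80.] [  19. -115.   90.] [  -0. -119.   85.]
90 237 [ -17. -126.   91.] [ 18. -85. 100.] [ -0. -92.  98.]
100 203 [ -18. -125.  100.] [ 19. -86. 110.] [  -0. -100.  108.]
110 99 [ -18. -144.  110.] [ 18. -96. 120.] [  -0. -138.  116.]
120 151 [ -18. -137.  120.] [  19. -123.  130.] [  -0. -124.  125.]
130 71 [ -12. -127.  130.] [  12. -124.  140.] [   1. -125.  135.]
140 76 [ -11. -127.  140.] [  12. -125.  150.] [   1. -126.  146.]
150 132 [ -11. -131.  150.] [  12. -126.  154.] [   0. -129.  152.]
-105 107.3 111.0
-90 98.0 101.0
-75 98.2 101.0
-60 97.6 100.0
-45 97.2 99.0
-30 97.4 445.0
-15 424.4 443.0
0 389.7 417.0
15 95.1 402.0
30 94.7 97.0
45 94.3 96.0
60 93.7 97.0
75 97.9 101.0
tool d [  -0.8 -163.4  187.3] rot [-0.     -0.     -0.0005]
```

View pics/v6.png

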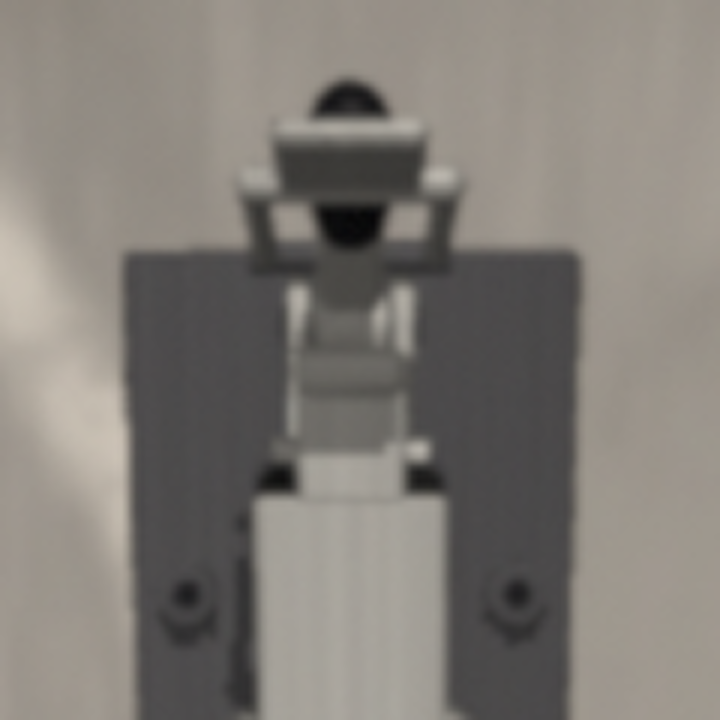

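```bash
python3 -m jog '[{"hand":0,"dx":0,"dy":-30,"dz":0,"rx":0,"ry":0,"rz":0},{"hand":0,"dx":-1,"dy":-40,"dz":0,"rx":0,"ry":0,"rz":0},{"hand":0,"dx":0,"dy":-40,"dz":0,"rx":0,"ry":0,"rz":0},{"hand":0,"dx":0,"dy":-40,"dz":0,"rx":0,"ry":0,"rz":0},{"hand":0,"dx":0,"dy":-20,"dz":15,"rx":0,"ry":0,"rz":0}]'
python3 -m jog '[{"hand":0,"dx":0,"dy":0,"dz":35,"rx":0,"ry":0,"rz":0},{"hand":0,"dx":0,"dy":0,"dz":40,"rx":0,"ry":0,"rz":0},{"hand":0,"dx":0,"dy":0,"dz":40,"rx":0,"ry":0,"rz":0},{"hand":0,"dx":0,"dy":0,"dz":40,"rx":0,"ry":0,"rz":0},{"hand":0,"dx":0,"dy":0,"dz":20,"rx":0,"ry":0,"rz":0}]'
python3 -m jog '[{"hand":0,"dx":0,"dy":0,"dz":20,"rx":0,"ry":0,"rz":0},{"hand":0,"dx":0,"dy":0,"dz":0,"rx":0,"ry":0,"rz":0},{"hand":0,"dx":0,"dy":0,"dz":0,"rx":0,"ry":0,"rz":0},{"hand":0,"dx":0,"dy":0,"dz":0,"rx":0,"ry":0,"rz":0}]'
python3 - <<'E'
from h import *
img,W,_=cloud("wrist"); save(img,"v7.png")
E
```

```text
clock: 49.62
position: [515.5, -105.1, 340.2]
ee_rot: [-0.017, 1.0, -0.001, 0.003]
contact_force: [0.1, 0.5, -0.3]
gripper_width: 0.3
clock: 50.03
position: [511.3, -101.8, 157.6]
ee_rot: [-0.018, 1.0, 0.0, -0.004]
contact_force: [-0.4, 0.1, -0.0]
gripper_width: 0.4
clock: 50.37
position: [515.5, -101.7, 143.7]
ee_rot: [-0.019, 1.0, -0.0, 0.001]
contact_force: [-0.3, 0.2, 0.7]
gripper_width: 0.1
```

View pics/v7.png

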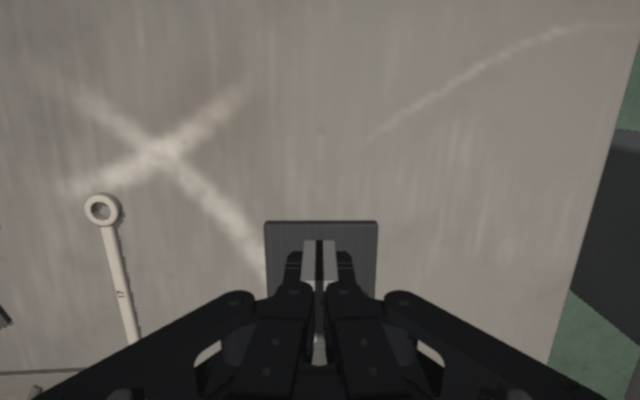

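```bash
python3 -m jog '[{"hand":0,"dx":0,"dy":8,"dz":4,"rx":0,"ry":0,"rz":0},{"hand":0,"dx":0,"dy":10,"dz":0,"rx":0,"ry":0,"rz":0},{"hand":0,"dx":0,"dy":8,"dz":0,"rx":0,"ry":0,"rz":0}]'
python3 -m jog '[{"hand":0,"dx":0,"dy":8,"dz":0,"rx":0,"ry":0,"rz":0},{"hand":0,"dx":0,"dy":8,"dz":0,"rx":0,"ry":0,"rz":0},{"hand":0,"dx":0,"dy":8,"dz":0,"rx":0,"ry":0,"rz":0}]'
python3 -m jog '[{"hand":0,"dx":0,"dy":8,"dz":0,"rx":0,"ry":0,"rz":0},{"hand":0,"dx":0,"dy":8,"dz":0,"rx":0,"ry":0,"rz":0},{"hand":0,"dx":0,"dy":8,"dz":0,"rx":0,"ry":0,"rz":0},{"hand":0,"dx":0,"dy":0,"dz":0,"rx":0,"ry":0,"rz":0}]'
python3 - <<'E'
from h import *
img,W,_=cloud("wrist"); save(img,"v8.png",(160,100,480,400),2)
img2,W2,_=cloud("scene"); save(img2,"v8s.png",(200,170,360,290),5)
E
```

```text
clock: 50.67
position: [513.5, -74.6, 138.9]
ee_rot: [-0.018, 1.0, 0.0, 0.001]
contact_force: [-0.4, -0.4, 1.1]
gripper_width: -0.3
clock: 50.92
position: [512.5, -50.5, 138.5]
ee_rot: [-0.019, 1.0, 0.0, 0.0]
contact_force: [-0.2, 0.7, -0.2]
gripper_width: 0.1
clock: 51.25
position: [511.7, -26.4, 138.3]
ee_rot: [-0.019, 1.0, 0.0, 0.0]
contact_force: [-0.2, 0.2, -0.5]
gripper_width: 0.1
```

View pics/v8.png

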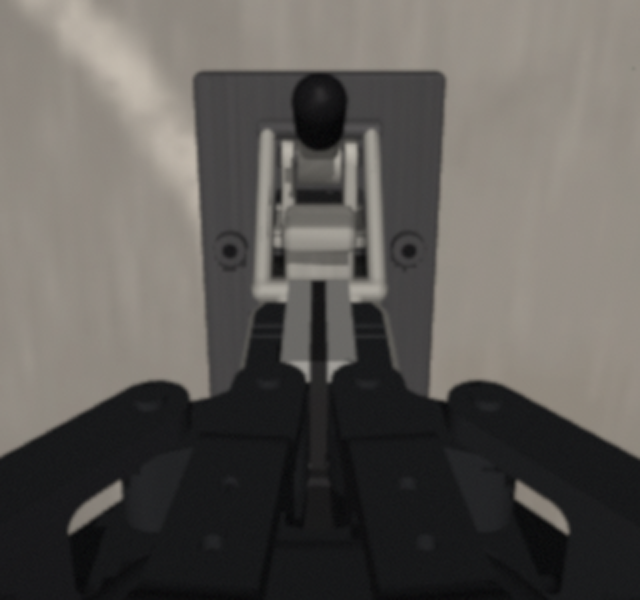

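View pics/v8s.png

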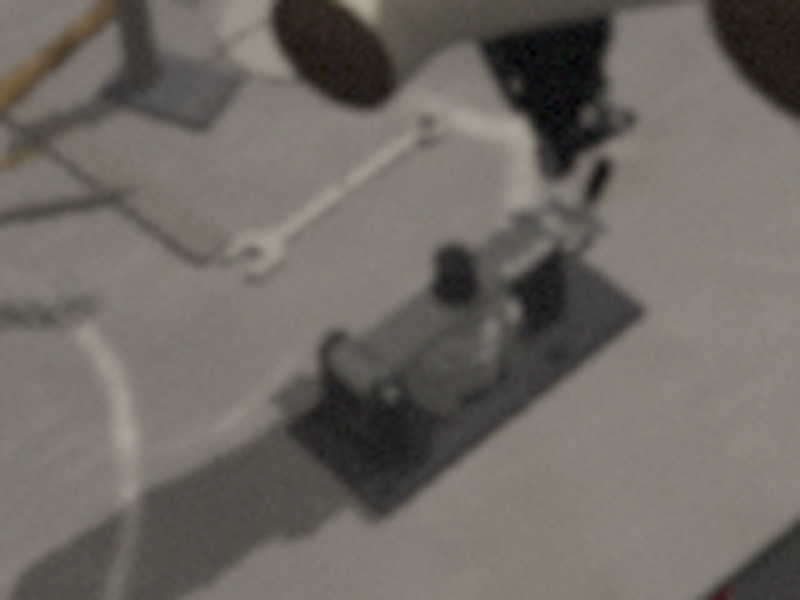

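```bash
python3 -m jog '[{"hand":0,"dx":0,"dy":-12,"dz":0,"rx":0,"ry":0,"rz":0},{"hand":0,"dx":0,"dy":-11,"dz":0,"rx":0,"ry":0,"rz":0},{"hand":0,"dx":0,"dy":0,"dz":0,"rx":0,"ry":0,"rz":0},{"hand":0,"dx":0,"dy":0,"dz":0,"rx":0,"ry":0,"rz":0}]'
python3 -m jog '[{"hand":0,"dx":0,"dy":0,"dz":12,"rx":0,"ry":0,"rz":0},{"hand":0,"dx":0,"dy":0,"dz":11,"rx":0,"ry":0,"rz":0},{"hand":0,"dx":0,"dy":0,"dz":0,"rx":0,"ry":0,"rz":0}]'
python3 - <<'E'
from h import *
img,W,_=cloud("wrist"); save(img,"v9.png",(160,100,480,400),2)
E
```

```text
clock: 51.68
position: [512.3, -52.0, 138.2]
ee_rot: [-0.017, 1.0, -0.0, -0.0]
contact_force: [0.1, -0.3, -0.8]
gripper_width: -0.1
clock: 51.93
position: [510.9, -51.2, 113.4]
ee_rot: [-0.018, 1.0, -0.0, -0.002]
contact_force: [-0.3, -1.1, 0.2]
gripper_width: -0.3
```

View pics/v9.png

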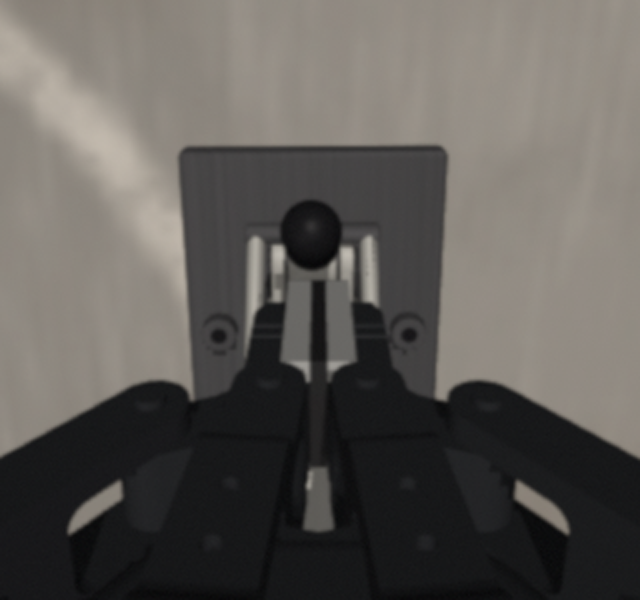

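```bash
python3 -m jog '[{"hand":0,"dx":-1.5,"dy":-5,"dz":0,"rx":0,"ry":0,"rz":0},{"hand":0,"dx":0,"dy":-5,"dz":3,"rx":0,"ry":0,"rz":0},{"hand":0,"dx":0,"dy":-5,"dz":5,"rx":0,"ry":0,"rz":0},{"hand":0,"dx":0,"dy":-4,"dz":6,"rx":0,"ry":0,"rz":0}]'
python3 -m jog '[{"hand":0,"dx":0,"dy":-4,"dz":6,"rx":0,"ry":0,"rz":0},{"hand":0,"dx":0,"dy":-3,"dz":6,"rx":0,"ry":0,"rz":0},{"hand":0,"dx":0,"dy":-3,"dz":6,"rx":0,"ry":0,"rz":0}]'
python3 -m jog '[{"hand":0,"dx":0,"dy":-3,"dz":6,"rx":0,"ry":0,"rz":0},{"hand":0,"dx":0,"dy":-4,"dz":6,"rx":0,"ry":0,"rz":0},{"hand":0,"dx":0,"dy":-4,"dz":6,"rx":0,"ry":0,"rz":0}]'
python3 - <<'E'
from h import *
img,W,_=cloud("wrist"); save(img,"v10.png",(160,100,480,400),2)
E
```

```text
clock: 52.32
position: [515.4, -70.2, 101.7]
ee_rot: [-0.018, 1.0, 0.0, 0.001]
contact_force: [1.2, 1.1, 0.3]
gripper_width: -0.1
clock: 52.57
position: [514.9, -80.1, 82.5]
ee_rot: [-0.018, 1.0, -0.0, -0.0]
contact_force: [-0.1, 0.3, 1.2]
gripper_width: 0.1
clock: 52.82
position: [515.6, -90.7, 64.8]
ee_rot: [-0.018, 1.0, 0.0, 0.0]
contact_force: [-0.6, 1.2, 2.7]
gripper_width: -0.1
```

View pics/v10.png

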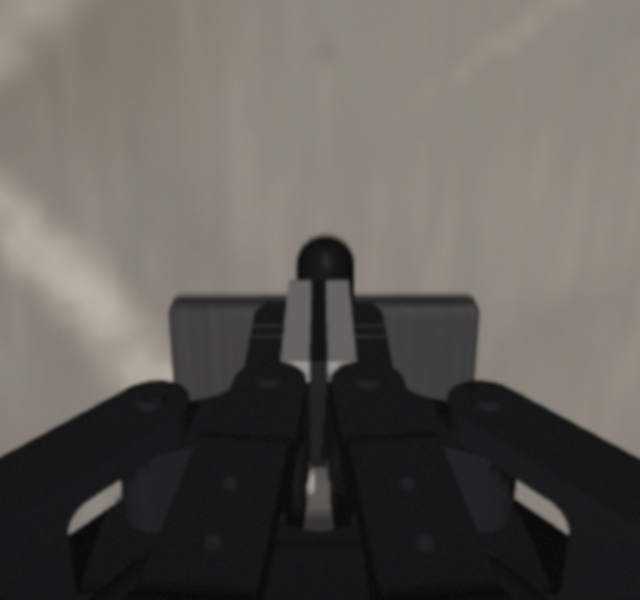

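```bash
python3 -m jog '[{"hand":0,"dx":0,"dy":-4,"dz":5,"rx":0,"ry":0,"rz":0},{"hand":0,"dx":0,"dy":-3,"dz":5,"rx":0,"ry":0,"rz":0},{"hand":0,"dx":0,"dy":0,"dz":5,"rx":0,"ry":0,"rz":0}]'
python3 -m jog '[{"hand":0,"dx":0,"dy":0,"dz":5,"rx":0,"ry":0,"rz":0},{"hand":0,"dx":0,"dy":1,"dz":4,"rx":0,"ry":0,"rz":0},{"hand":0,"dx":0,"dy":1,"dz":3,"rx":0,"ry":0,"rz":0}]'
python3 -m jog '[{"hand":0,"dx":0,"dy":1,"dz":3,"rx":0,"ry":0,"rz":0},{"hand":0,"dx":0,"dy":0,"dz":0,"rx":0,"ry":0,"rz":0}]'
```

```text
clock: 53.12
position: [515.8, -98.1, 50.0]
ee_rot: [-0.018, 1.0, -0.0, 0.0]
contact_force: [0.7, 0.5, 1.4]
gripper_width: -0.0
clock: 53.37
position: [515.2, -95.6, 37.5]
ee_rot: [-0.018, 1.0, -0.0, -0.001]
contact_force: [-0.7, 0.6, 1.0]
gripper_width: 0.5
clock: 53.53
position: [514.9, -94.4, 34.4]
ee_rot: [-0.018, 1.0, -0.0, -0.001]
contact_force: [0.4, -0.6, -0.2]
gripper_width: -0.3
```

```bash
python3 -m jog '[{"hand":0,"dx":0,"dy":1,"dz":3,"rx":0,"ry":0,"rz":0},{"hand":0,"dx":0,"dy":2,"dz":2,"rx":0,"ry":0,"rz":0},{"hand":0,"dx":0,"dy":0,"dz":0,"rx":0,"ry":0,"rz":0}]'
python3 - <<'E'
from h import *
img,W,_=cloud("wrist"); save(img,"v11.png",(160,100,480,400),2)
img2,W2,_=cloud("scene"); save(img2,"v11s.png",(200,170,360,290),5)
E
```

```text
clock: 53.78
position: [515.8, -93.0, 32.0]
ee_rot: [-0.019, 1.0, -0.001, -0.0]
contact_force: [-2.0, -8.7, 11.8]
gripper_width: 0.1
```

View pics/v11.png

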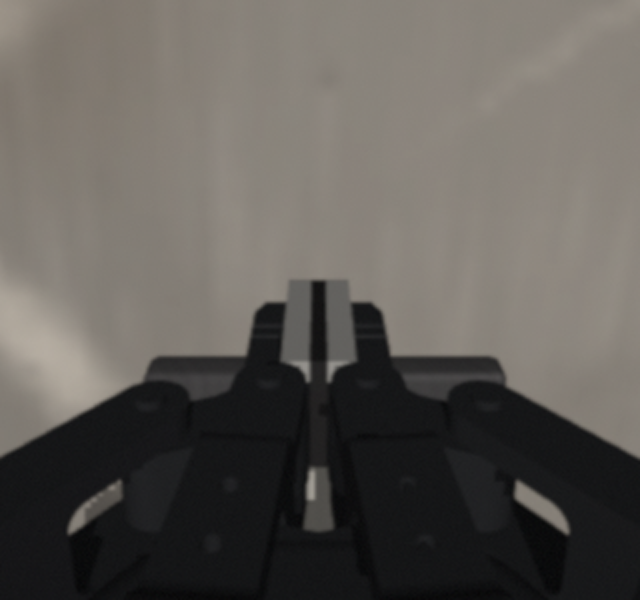

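View pics/v11s.png

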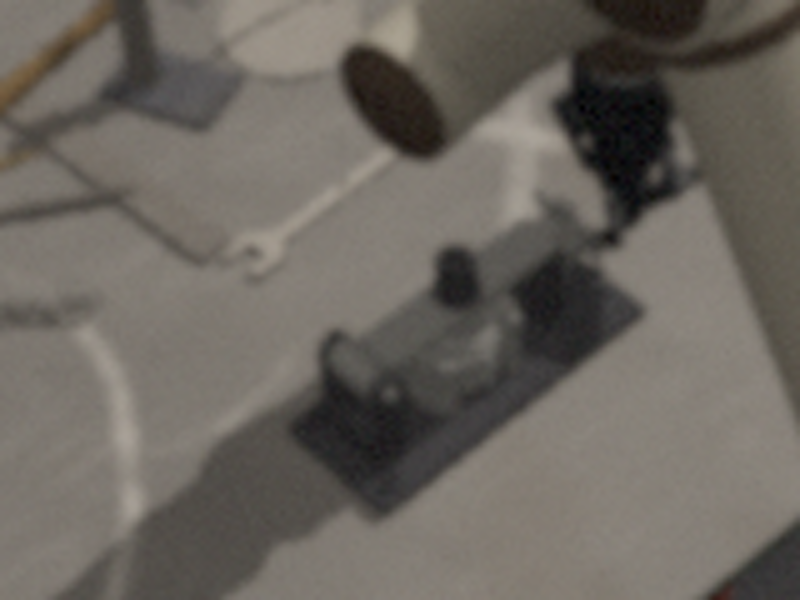

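```bash
python3 -m jog '[{"hand":0,"dx":0,"dy":1,"dz":1.5,"rx":0,"ry":0,"rz":0},{"hand":0,"dx":0,"dy":0,"dz":0,"rx":0,"ry":0,"rz":0}]'
python3 -m jog '[{"hand":0,"dx":0,"dy":-8,"dz":-6,"rx":0,"ry":0,"rz":0},{"hand":0,"dx":0,"dy":-15,"dz":-15,"rx":0,"ry":0,"rz":0},{"hand":0,"dx":0,"dy":-5,"dz":-35,"rx":0,"ry":0,"rz":0},{"hand":0,"dx":0,"dy":0,"dz":-40,"rx":0,"ry":0,"rz":0},{"hand":0,"dx":0,"dy":0,"dz":-40,"rx":0,"ry":0,"rz":0}]'
python3 -m jog '[{"hand":0,"dx":0,"dy":0,"dz":-40,"rx":0,"ry":0,"rz":0},{"hand":0,"dx":0,"dy":20,"dz":-35,"rx":0,"ry":0,"rz":0},{"hand":0,"dx":0,"dy":40,"dz":0,"rx":0,"ry":0,"rz":0},{"hand":0,"dx":0,"dy":40,"dz":0,"rx":0,"ry":0,"rz":0},{"hand":0,"dx":0,"dy":30,"dz":0,"rx":0,"ry":0,"rz":0}]'
python3 -m jog '[{"hand":0,"dx":0,"dy":0,"dz":0,"rx":0,"ry":0,"rz":0},{"hand":0,"dx":0,"dy":0,"dz":0,"rx":0,"ry":0,"rz":0},{"hand":0,"dx":0,"dy":0,"dz":0,"rx":0,"ry":0,"rz":0},{"hand":0,"dx":0,"dy":0,"dz":0,"rx":0,"ry":0,"rz":0}]'
python3 - <<'E'
from h import *
img,W,_=cloud("wrist"); save(img,"v12.png",(220,0,420,200),4)
c,s=np.cos(.037),np.sin(.037)
D=W-np.array([508.1,64.9,0]); N=np.stack([c*D[...,0]+s*D[...,1],-s*D[...,0]+c*D[...,1],D[...,2]],-1)
m=(abs(N[...,0])<15)&(N[...,2]>5)&(N[...,2]<140)
for y in range(-170,95,10):
    k=N[m&(N[...,1]>=y)&(N[...,1]<y+10)]
    if len(k): print(y,len(k),np.median(k[:,2]).round(1),k[:,2].max().round())
save(cloud("top")[0],"v12t.png",(190,150,330,260),5)
save(cloud("scene")[0],"v12s.png",(200,170,360,290),5)
E
```

```text
clock: 54.05
position: [515.9, -92.9, 31.7]
ee_rot: [-0.019, 1.0, -0.002, 0.0]
contact_force: [-4.5, -11.3, 17.8]
gripper_width: 0.0
clock: 54.47
position: [515.7, -119.0, 165.8]
ee_rot: [-0.018, 1.0, 0.0, -0.001]
contact_force: [1.6, 0.4, 0.8]
gripper_width: 0.1
clock: 54.88
position: [511.4, 13.4, 240.7]
ee_rot: [-0.018, 1.0, 0.001, 0.001]
contact_force: [0.3, -0.1, -0.5]
gripper_width: -0.4
clock: 55.22
position: [511.6, 10.6, 239.6]
ee_rot: [-0.018, 1.0, -0.0, -0.0]
contact_force: [1.1, 0.4, -0.2]
gripper_width: -0.2
-160 54 28.9 32.0
-150 150 35.4 43.0
-140 161 44.0 47.0
-130 303 12.2 57.0
-120 411 67.8 74.0
-110 459 71.9 105.0
-100 482 101.0 106.0
-90 539 114.5 125.0
-80 210 94.3 125.0
-70 410 93.6 95.0
-60 378 93.6 96.0
-50 373 93.5 96.0
-40 366 93.5 95.0
-30 347 93.4 95.0
-20 651 98.3 128.0
-10 179 101.8 128.0
0 8 98.4 99.0
```

View pics/v12.png

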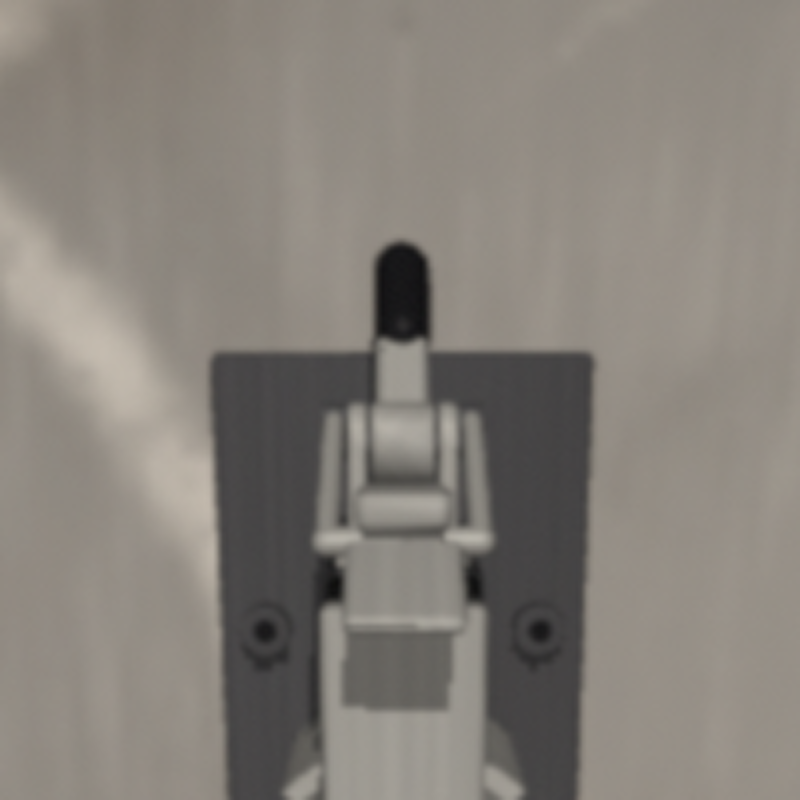

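View pics/v12t.png

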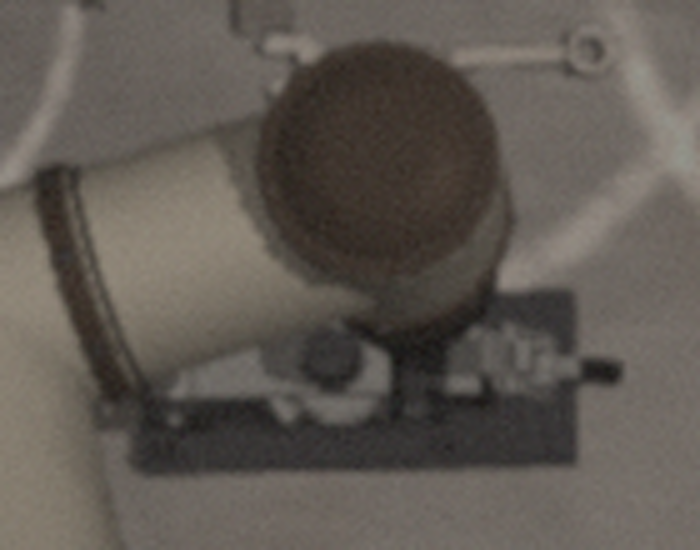

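View pics/v12s.png

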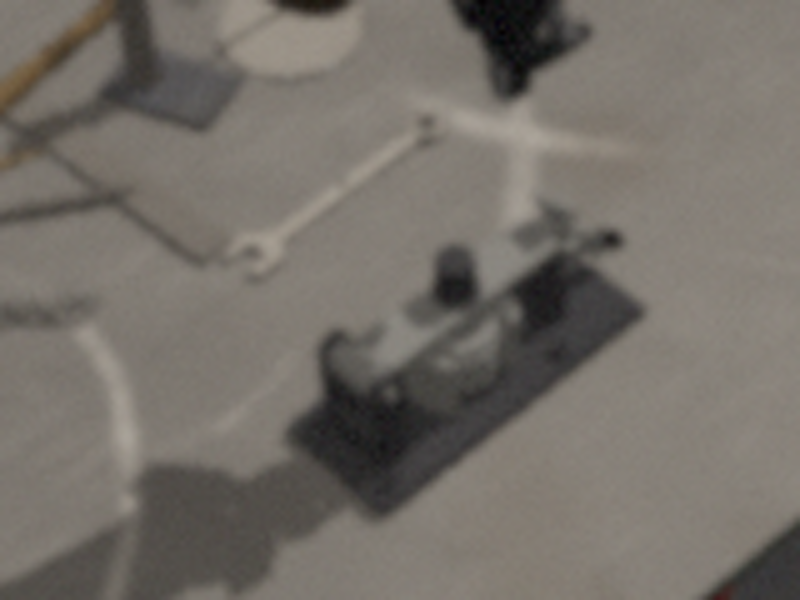

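```bash
for i in 1 2; do python3 -m jog '[{"hand":0,"dx":0,"dy":-30,"dz":-20,"rx":0,"ry":0,"rz":0},{"hand":0,"dx":0,"dy":-30,"dz":0,"rx":0,"ry":0,"rz":0},{"hand":0,"dx":0,"dy":0,"dz":0,"rx":0,"ry":0,"rz":0},{"hand":0,"dx":0,"dy":0,"dz":0,"rx":0,"ry":0,"rz":0},{"hand":0,"dx":0,"dy":0,"dz":0,"rx":0,"ry":0,"rz":0}]' | head -2; done
python3 - <<'E'
from h import *
t=cloud("top")[0]; t0=cv2.imread("pics/top0.png")[:,:,::-1]
save(np.vstack([t0[140:280,130:330],t[140:280,130:330]]),"v13.png",s=2.1)
E
```

```text
clock: 55.78
position: [513.7, -49.1, 259.5]
clock: 56.2
position: [515.9, -108.0, 279.3]
```

View pics/v13.png

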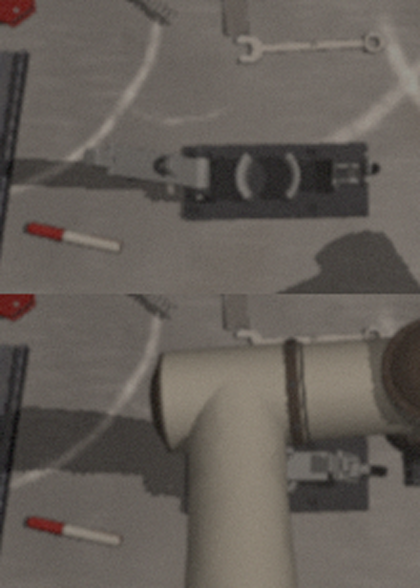

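The marker and wrench are where they were, the lever is still down, and the arm is clear, so I am handing in.

```bash
python3 -c "
from bench import arm
print(arm.job_done(), arm.read_state()['clock'])"
```

```text
the job is handed in; nothing more can be done
the job is handed in; nothing more can be done
```

I loaded the nest in the order asked: flange ring, all four spacers, stop ring, then the collar ring with its collar up. I then swung the bridge down, flipped the bail over the nose and pressed the lever down to its stop. The job was handed in at about 56 s.

**Stack:** each ring met firm contact within about 1 mm of its expected height, and the images showed the stack centred.

**Latch:**
- The bridge went from sloping slightly on its rubber stop (98 to 94 mm along its top) to level at 93.5 mm.
- The bail sits astride the nose.
- The lever slopes about 45° down and outward and stayed there after I let go, so I took it as locked. I had no direct joint reading to confirm that.

**Surroundings:** the paint marker and wrench look unmoved in before-and-after top views, though the arm partly hid the wrench in the last one. I touched neither them nor the blue look-alikes.

**Snag:** while I pushed the bridge, its nose caught for a moment under the finger knuckles, with about 16 N upward on the tool. I raised the tool 15 mm and carried on. No other check failed or disagreed.

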